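# Put the sealing tape in the warming drawer

## Robot

A 6-joint arm with a two-finger parallel gripper is mounted at the origin on the work surface. World frame = base frame: x ahead of the robot, y to its left, z up, the work surface at z = 0. Lengths are in mm, angles in degrees, forces in N, time in s.
With the tool pointing down it reaches from about 350 to 850 mm from the base axis. Payload 8.1 kg.
Tool frame: the origin (TCP) lies midway between the tips of the shut fingers; the grasp point (between the pads) lies hold_point_z behind it (hold_point_z is the distance from the TCP to the grasp point, in mm); z points along the fingers, x is the direction in which the jaws open and shut, and the axes are right-handed (so a half turn about z gives the same grasp; the last joint's range is limited). The gripper opens to 85 mm and grips with 20 to 120 N. Pads are 22 mm wide; open, the fingers measure 114 mm over their backs; the gripper's body (76 mm by 85 mm) begins 54 mm behind the grasp point. The pads swing forward as they close: fully open they stand 13 mm farther back than shut.
Start: joints at [65.523, 7.471, 85.268, -0, 87.261, -4.893], TCP at [201.089, 565.304, 231.292] pointing down, gripper open.
Joint ranges: [-169.43, 169.43], [-51.17, 129.36], [1.28, 143.12], [-76.62, 256.62], [0, 156.53], [-152.29, 152.29]. Speed limits (degrees/s): [136.94, 136.94, 159.86, 180, 180, 180].

## Interface

Orientations are given as [roll, pitch, yaw] about the fixed x, y, z axes, in that order (R = Rz(yaw) Ry(pitch) Rx(roll)).
In Python, from bench import * gives the robot as it stands.
- The arm moves only by the shell command python3 -m pendant 'ROWS' [OPENING] [FORCE]. ROWS is JSON, a list that holds one entry, the list of rows, each a list of 4 numbers: the shift along the tool's x, y, z normalised to -1 to 1, where 1 is 0.02 m, then the turn about the tool's z normalised to -1 to 1, where 1 is 0.08 rad. A call has exactly 10 rows; each row shifts and turns the pose as measured when the row begins, along the tool's axes as they then stand; what a row does not reach is not made up. A row lasts 1/12 s, in which the tool goes at most 41.7 mm and 7.16 degrees, less where a joint would pass 70% of its speed; a pose out of reach is approached as far as the arm can. A call with a number of a shift or a turn outside -1 to 1 is refused whole. A call with a gripper value outside its range is refused whole. OPENING is the gripper's target within -1 to 1 (fully open at 1, half-way at 0, shut at -1), set as the call begins (- or left out, the last holds). The fingers move at their own pace and stop on an object; FORCE is the grip in N (left out, the last holds). Time passes only in rows, so rows that do not move let the fingers close, or fill a call up. It gives the time, the measured TCP pose, the force and the opening at its end, in the units of the state.
- sense(): the state, without advancing time (a new reading comes with each control period).
- snapshot(name): name is "side" or "top" or "wrist"; returns the picture (420x560x3 uint8, red, green, blue); there is no depth.
- calibration(name): a dict with "mtx" (3x3 intrinsics, pixels), "world_to_cam" (4x4, takes a point from world to camera coordinates); the wrist camera has in their place "hand_eye" (4x4, takes a point from camera to tool coordinates, whose origin is the TCP and whose axes are the tool frame's). Camera axes: x right, y down, z forward; pixel columns grow to the right and rows downward; lengths in mm; the calibration is good to about 2 mm. The wrist camera is an equidistant fisheye: a pixel r from the principal point sees the ray r / f radians off the axis. A picture is of the moment at which its call begins: read the wrist's pose just before it. calibration takes no time and is no camera call.
- hand_in(): hands the job in, once; it reports no verdict.
The state is a dict: "time": time; "joint_pos": joint angles; "qd": joint speeds; "joint_efforts": joint torques, N m; "tool_pos": TCP position; "tcp_rot": TCP orientation; "ft_force": force on the tool from outside, world axes, zero at the start; "wrist_torque": the same for the moment, N m; "finger_gap": finger opening in mm.
Only numpy, scipy, OpenCV 4.12 (cv2) and the standard library are available. Lean on these libraries where they do the work, as an engineer would, in place of code of your own. Each camera call takes 0.05 s, during which the arm holds its last target.

## Task

The sealing tape must be warm before it will stick: open the warming drawer, lift every black tape roll off its post and lay it on the drawer's floor (not on top of another), then push the drawer fully shut, and only then turn the dial clockwise until its pointer is at the orange mark. Leave the blue masking tape on its post and the other things on the worktop where they are.

Things in the scene. Friction and masses are not known exactly. Their poses are not given: they have to be found in the camera images.
- warmer: fixed white warming unit, 220 mm deep (x) x 300 mm wide (y) x 92 mm tall, with one drawer whose aluminium front faces its own -x, and a dial on top. Origin: centre of its underside, on the worktop.
- warmer_drawer0 (a joint): how far the drawer is pulled out (m), along the warmer's own -x: 0 shut, 0.149 fully out. It starts shut or up to 20 mm out. It slides freely (about 1 N) and stays where it is left.
- warmer_drawer0_handle (a point): middle of the drawer's dark bar handle, a horizontal round bar (about 10 mm thick, 120 mm long along the warmer's y) whose axis is 35 mm in front of the drawer's front, 38 mm below the warmer's top and 54 mm above the worktop, with room for a finger between bar and front, open from above. Moves with the drawer.
- drawer_floor (a point): centre of the drawer's inner floor, 22 mm above the worktop; axes as the warmer's; moves with the drawer. The inside measures 175 mm (x) x 258 mm (y) and is 48 mm deep with 6 mm walls, open on top. Only the part that is pulled out in front of the warmer can be reached from above: pulled out fully, that is the front 144 mm of the inside.
- dial (a joint): angle of the dial on top of the warmer (rad), from 0 to 3.6; grows clockwise seen from above. It has light friction (0.03 N m) and stays where it is left. At 0 the pointer points along the warmer's own -x (to its front).
- dial_grip (a point): on the dial's upright axis, at the height to grip, 129 mm above the worktop, 30 mm in front (own -x) of the middle of the warmer's top. The dial's grip is an upright black bar 44 mm long, 14 mm thick, 32 mm tall (from 106 to 136 mm above the worktop) on a 44 mm disc; the bar lies along this point's x axis, so pinch it along this point's y. A white line along the bar's half towards this point's -x is the pointer.
- dial_pointer (a point): point 40 mm out from the dial's axis in the direction of its pointer.
- set_mark: small orange mark, 24 x 10 mm, on the warmer's top beside the dial (nothing to bump: it is flush, and does not move). Origin on the dial's axis at the warmer's top; the mark lies 35 to 59 mm out along this body's own -x. The dial joint at which the pointer meets it is minus the yaw of this body relative to the warmer (from 1.4 to 3.0 rad).
- mark_tip (a point): point on the orange mark, 40 mm out from the dial's axis.
- rack: fixed spindle rack: plywood base 170 (x) x 280 (y) x 8 mm with five upright aluminium posts at own (x, y) in mm: (-45,-100), (-45,0), (-45,100), (45,-50), (45,50). Each post is 19 mm in diameter, its top 80 mm above the worktop, and stands on a grey hub 34 mm in diameter whose top, 20 mm above the worktop, carries a roll. Origin: centre of its underside.
- roll1: black roll of butyl sealing tape: a ring 46 mm outside diameter, 30 mm tall, with a 29 mm bore through it along its z axis and a cardboard core, 90 g. Its origin is the middle of the roll (in the bore, 15 mm from either end). It starts on one of the rack's posts, its z upright, its origin 35 mm above the worktop. Three or four of the rolls roll1 to roll4 are there; all are alike, and any of them may be absent.
- roll2: black roll of sealing tape exactly like roll1 (46 mm diameter, 30 mm tall, 29 mm bore, origin at its middle, starts on a post); may be absent.
- roll3: black roll of sealing tape exactly like roll1 (46 mm diameter, 30 mm tall, 29 mm bore, origin at its middle, starts on a post); may be absent.
- roll4: black roll of sealing tape exactly like roll1 (46 mm diameter, 30 mm tall, 29 mm bore, origin at its middle, starts on a post); may be absent.
- masking: blue roll of masking tape of the same size (46 mm diameter, 30 mm tall, origin at its middle) on one of the same posts; it stays there. Bystander.
- tile: loose white ceramic tile 100 x 100 x 9 mm lying flat behind the rack; origin at the centre of its underside. Bystander.
- float: loose grey hard silicone float, sole 75 x 180 mm, with a black handle along its length, 59 mm tall, near the robot; origin at the centre of its underside. Bystander.
- pry_bar: loose chrome pry bar, 22 mm wide, 310 mm long along its y, with a claw turned up to 41 mm at one end, near the robot on the left; origin at the underside of the shank. Bystander.
- jar: loose clear glass jar of red tile spacers with a metal lid, 70 mm diameter, 91 mm tall, near the robot on the right; origin at the centre of its underside. Bystander.
- tub: loose white tub with a blue lid, 126 mm diameter, 114 mm tall, on the left; origin at the centre of its underside. Bystander.
There are look-alikes about, which are no part of the job. Leave any purple look-alike of the roll4 alone.

How it is judged:
By the outcome, as a careful person would: the job done as asked, in the order asked, and still so for the second after the job is handed in, with the robot touching nothing.
Of roll1, roll2, roll3, roll4 only 3 to 4 are there at a start; the rules pass over those that are not, and their reading is None.
At some moment in a run one of roll1, roll2, roll3, roll4 may be knocked a few centimetres aside while the robot is not near it.
Once in a run the grip may slacken for a moment while it holds something.
It also fails if it takes over 210 s, if anything falls off the work surface, if the arm or the gripper's body presses on something with over 40 N, if the wrist force passes 120 N, or if a joint passes its speed limit or range.

## Working session

There is one attempt and no reset: what is moved stays moved. The work goes in short steps, Python scripts to look and compute and a shell command to move; the robot and the scene stay as the last step left them, time stands still between calls to the robot, and variables do not carry over. Pictures are saved under pics/ and viewed, and the job is handed in when it is done.

```bash
ls; mkdir -p pics; python3 - <<'E'
from bench import *
import cv2
s=sense();print(s)
for n in ["side","top","wrist"]:
    im=snapshot(n);cv2.imwrite(f"pics/{n}0.png",im[:,:,::-1])
    print(n,calibration(n))
E
```

```text
pics
{'time': 0.0, 'joint_pos': array([ 6.55229671e+01,  7.51558940e+00,  8.53307128e+01,  1.47567898e-03,
        8.72619563e+01, -4.89421909e+00]), 'qd': array([-0.07359636,  0.00340252, -0.04689261, -0.0610038 , -0.0176272 ,
       -0.04635076]), 'joint_efforts': array([-1.08735101e-03, -5.69415343e+01, -5.00541544e+01, -2.98358373e-04,
        1.50267337e-02,  1.77766810e-05]), 'tool_pos': array([200.84891488, 564.78740769, 230.22568527]), 'tcp_rot': array([-1.79989295e+02,  1.07737979e-01,  7.04171244e+01]), 'ft_force': array([ 0.13589629, -0.62286542, -1.1004596 ]), 'wrist_torque': array([-0.00930207,  0.00814474,  0.06143473]), 'finger_gap': 85.20736278762521}
side {'mtx': array([[407.62234527,   0.        , 281.82313692],
       [  0.        , 407.62234527, 209.38751745],
       [  0.        ,   0.        ,   1.        ]]), 'world_to_cam': array([[ 8.64159069e-01, -5.03205854e-01,  3.60167901e-03,
        -4.36013819e+02],
       [-2.81278286e-01, -4.88951289e-01, -8.25717362e-01,
         2.45908590e+02],
       [ 4.17266856e-01,  7.12538073e-01, -5.64072571e-01,
         1.
[... 449 characters left out ...]
+02],
       [ 1.37785723e-01,  8.54270271e-03, -9.90425220e-01,
         1.49586174e+03],
       [ 0.00000000e+00,  0.00000000e+00,  0.00000000e+00,
         1.00000000e+00]])}
wrist {'mtx': array([[325.1922621 ,   0.        , 281.31250201],
       [  0.        , 325.1922621 , 212.54510946],
       [  0.        ,   0.        ,   1.        ]]), 'hand_eye': array([[ 9.99998775e-01, -1.06073103e-03,  1.15060581e-03,
         3.35414979e-01],
       [ 6.64639604e-04,  9.53503290e-01,  3.01381875e-01,
        -7.77218758e+01],
       [-1.41679154e-03, -3.01380741e-01,  9.53502827e-01,
        -1.42223409e+02],
       [ 0.00000000e+00,  0.00000000e+00,  0.00000000e+00,
         1.00000000e+00]])}
```

View pics/top0.png

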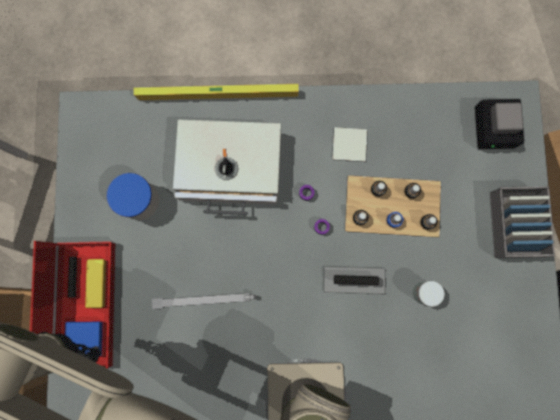

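View pics/side0.png

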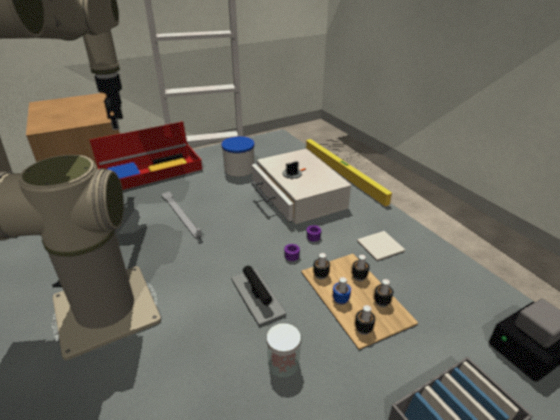

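View pics/wrist0.png

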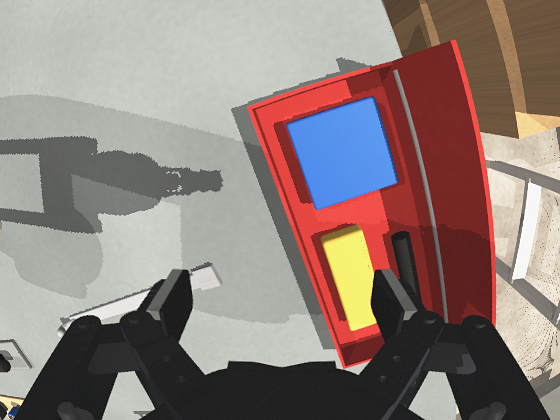

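The top view shows the rack at about (393,206) with four black rolls and the blue one at (396,220). The warmer is at (228,160) with the orange mark pointing to its back. Two purple look-alikes lie on the table at (308,192) and (323,228).

```bash
cat > h.py <<'E'
from bench import *
import numpy as np, cv2
from scipy.spatial.transform import Rotation as R
def T_tool(s=None):
    s=s or sense(); T=np.eye(4); T[:3,:3]=R.from_euler('xyz',s['tcp_rot'],degrees=True).as_matrix(); T[:3,3]=s['tool_pos']; return T
def ray(name,px,T=None):
    c=calibration(name); K=c['mtx']; u=(np.array(px,float)-[K[0,2],K[1,2]])/K[0,0]
    if name=='wrist':
        r=np.hypot(*u); d=np.array([0,0,1.]) if r<1e-9 else np.array([*(u/r*np.sin(r)),np.cos(r)])
        M=T@c['hand_eye']
    else:
        d=np.array([*u,1.]); M=np.linalg.inv(c['world_to_cam'])
    return M[:3,3], M[:3,:3]@d
def cast(name,px,z,T=None):
    o,d=ray(name,px,T); return o+d*(z-o[2])/d[2]
def proj(name,P,T=None):
    c=calibration(name);K=c['mtx']
    M=np.linalg.inv(T@c['hand_eye']) if name=='wrist' else c['world_to_cam']
    p=M[:3,:3]@np.array(P,float)+M[:3,3]
    if name=='wrist':
        t=np.arctan2(np.hypot(p[0],p[1]),p[2]); q=p[:2]/max(np.hypot(p[0],p[1]),1e-9)*t
    else: q=p[:2]/p[2]
    return q*K[0,0]+[K[0,2],K[1,2]]
def save(im,n,box=None,k=1):
    if box: x0,y0,x1,y1=box; im=im[y0:y1,x0:x1]
    im=cv2.resize(im,None,fx=k,fy=k,interpolation=cv2.INTER_CUBIC)
    cv2.imwrite(f"pics/{n}.png",im[:,:,::-1])
E
python3 - <<'E'
from h import *
im=cv2.imread("pics/top0.png")[:,:,::-1]
hsv=cv2.cvtColor(im,cv2.COLOR_RGB2HSV)
for n,b in (("rack",(320,150,460,260)),("warm",(165,105,300,225))):
    x0,y0,x1,y1=b; save(im,n+"crop",b,5)
# rack
m=cv2.inRange(hsv,(8,60,100),(28,255,255)); m2=np.zeros_like(m); m2[150:260,320:460]=m[150:260,320:460]
c=max(cv2.findContours(m2,0,2)[0],key=cv2.contourArea); h=cv2.convexHull(c)
pts=np.array([cast('top',p[0],8)[:2] for p in h],np.float32); print('rack',cv2.minAreaRect(pts))
print(im[140,190],im[160,250],im[190,190])
E
```

```text
rack ((564.6420288085938, -276.30816650390625), (280.95623779296875, 170.1309814453125), 85.14195251464844)
[199 204 191] [196 203 188] [116 111 100]
```

```bash
python3 -m pendant 2>&1 | head -5
```

```text
invalid input
```

View pics/rackcrop.png

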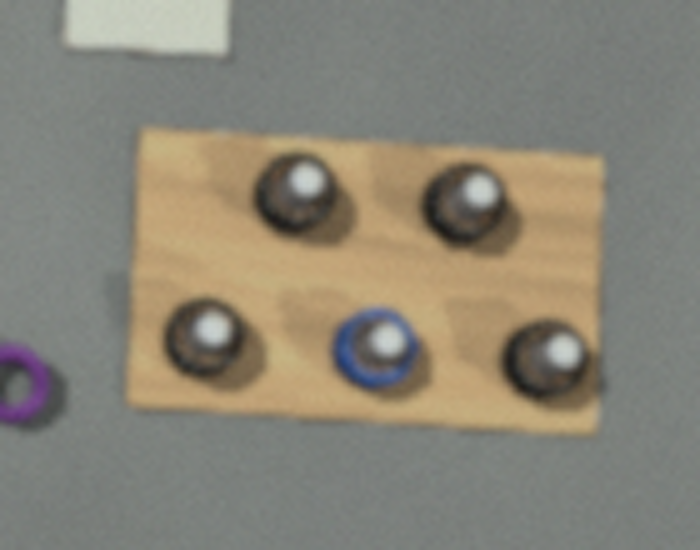

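View pics/warmcrop.png

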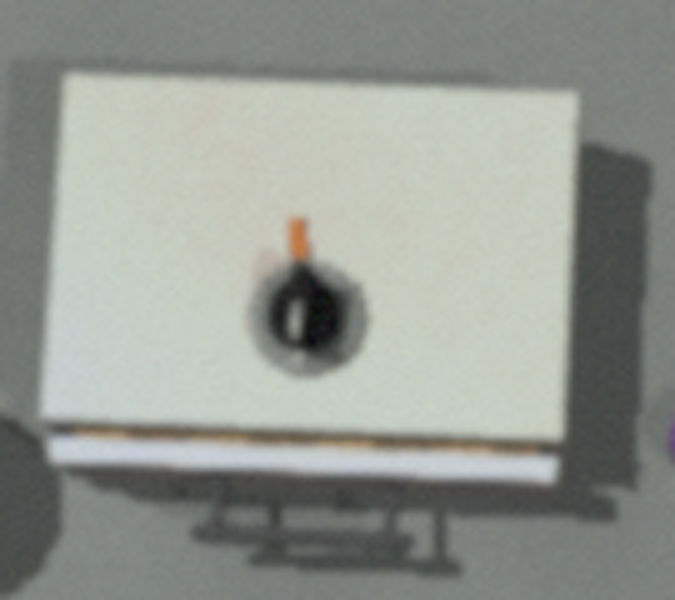

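```bash
cat > p1.py <<'E'
from h import *
im=cv2.imread("pics/top0.png")[:,:,::-1]; hsv=cv2.cvtColor(im,cv2.COLOR_RGB2HSV)
m=(im.min(2)>150).astype(np.uint8)*255; m2=np.zeros_like(m); m2[110:205,165:300]=m[110:205,165:300]
m2=cv2.morphologyEx(m2,cv2.MORPH_OPEN,np.ones((3,3)))
for c in cv2.findContours(m2,0,2)[0]:
    if cv2.contourArea(c)<200: continue
    for z in (92,):
        pts=np.array([cast('top',p[0],z)[:2] for p in cv2.convexHull(c)],np.float32); print(z,cv2.contourArea(c),cv2.minAreaRect(pts))
m=cv2.inRange(hsv,(5,120,120),(22,255,255)); m2=np.zeros_like(m); m2[140:165,215:240]=m[140:165,215:240]
ys,xs=np.nonzero(m2); pts=np.array([cast('top',(x,y),92)[:2] for x,y in zip(xs,ys)],np.float32); print('mark',pts.mean(0),cv2.minAreaRect(pts))
# rolls: dark contours predicted
yaw=np.radians(-4.86);c,s=np.cos(yaw),np.sin(yaw)
for i,(x,y) in enumerate([(-45,-100),(-45,0),(-45,100),(45,-50),(45,50)]):
    P=np.array([564.6+c*x-s*y,-276.3+s*x+c*y]); print('post',i,P,proj('top',[*P,80]),proj('top',[*P,50]))
E
python3 p1.py
```

```text
92 429.0 ((590.0432739257812, 218.3583984375), (287.313720703125, 15.428824424743652), 86.40556335449219)
92 7043.0 ((709.6947021484375, 212.82199096679688), (301.4406433105469, 205.84474182128906), 86.37581634521484)
mark [719.7014  219.94215] ((720.0845336914062, 220.32553100585938), (5.797853946685791, 17.866432189941406), 89.73690032958984)
post 0 [ 511.28965693 -372.12800907] [432.30539581 219.77982762] [429.45312221 221.00652983]
post 1 [ 519.76178915 -272.4875405 ] [397.16671009 217.57367503] [395.00710272 218.84199346]
post 2 [ 528.23392136 -172.84707194] [362.12336295 215.37350819] [360.6527127  216.68321495]
post 3 [ 605.20214475 -329.93269378] [415.65329039 187.69346661] [413.14990172 189.53386489]
post 4 [ 613.67427696 -230.29222521] [380.84875709 185.55008679] [379.02505466 187.42970914]
```

```bash
python3 -c "
import bench;print([n for n in dir(bench) if n[0]!='_']);print(getattr(bench,'hold_point_z',None))"
python3 -m pendant '[[[0,0,0,1],[0,0,0,1],[0,0,0,1],[0,0,0,1],[0,0,0,1],[0,0,0,1],[0,0,0,1],[0,0,0,1],[0,0,0,1],[0,0,0,1]]]' 1
```

```text
['PlanningError', 'calibration', 'hand_in', 'hold_point_z', 'sense', 'snapshot']
18.700000000000003
time: 0.98
tool_pos: [199.9, 562.6, 225.6]
tcp_rot: [179.6, 0.4, 22.6]
ft_force: [-0.3, 0.5, -0.2]
finger_gap: 85.3
```

```bash

python3 -m pendant '[[[0,0.9,-0.2,1],[0,1,-0.1,1],[0,1,-0.1,1],[0,1,0,1],[0,1,0,1],[0.3,1,0,0.5],[1,1,0,0],[1,1,0,0],[1,1,0,0],[1,1,0,0]]]' 1; python3 -m pendant '[[[1,1,-0.1,0],[1,1,-0.1,0],[1,1,-0.1,0],[1,1,-0.1,0],[1,1,0,0],[0.3,1,0,0],[0.3,1,0,0],[0,0,0,0],[0,0,0,0],[0,0,0,0]]]' 1
python3 - <<'E'
from h import *
s=sense();T=T_tool(s);im=snapshot('wrist');save(im,'w1');np.save('T1.npy',T);print(s['tool_pos'],s['tcp_rot'])
E
```

```text
time: 1.82
tool_pos: [298.8, 355.4, 230.8]
tcp_rot: [179.2, 0.5, -3.8]
ft_force: [1.2, 0.1, 0.4]
finger_gap: 85.4
time: 2.65
tool_pos: [407.0, 195.0, 238.2]
tcp_rot: [179.0, 0.5, -4.2]
ft_force: [-0.5, -0.3, 0.3]
finger_gap: 85.5
[406.96231776 195.02436492 238.22316124] [179.02100605   0.53614503  -4.19510041]
```

View pics/w1.png

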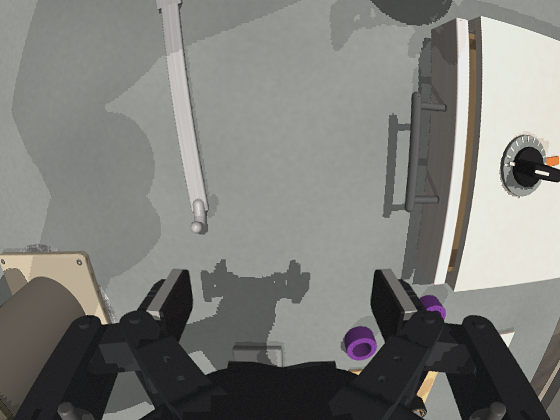

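```bash
cat > p2.py <<'E'
from h import *
T=np.load('T1.npy')
for n,p,z in [('hL',(416,96),54),('hR',(412,208),54),('wF1',(484,20),92),('wF2',(451,291),92),('dF1',(458,20),92),('dF2',(434,283),92),('dial disc',(524,166),100),('mark',(552,160),92)]:
    print(n,cast('wrist',p,z,T).round(1))
E
python3 p2.py; python3 -c "
from h import *
im=cv2.imread('pics/w1.png')[:,:,::-1];save(im,'w1c',(380,0,560,300),2.6)"
```

```text
hL [550.6 283.4  54. ]
hR [547.1 161.9  54. ]
wF1 [618.  364.8  92. ]
wF2 [591.   71.2  92. ]
dF1 [586.  360.2  92. ]
dF2 [566.4  85.6  92. ]
dial disc [664.3 215.8 100. ]
mark [718.8 221.   92. ]
```

View pics/w1c.png

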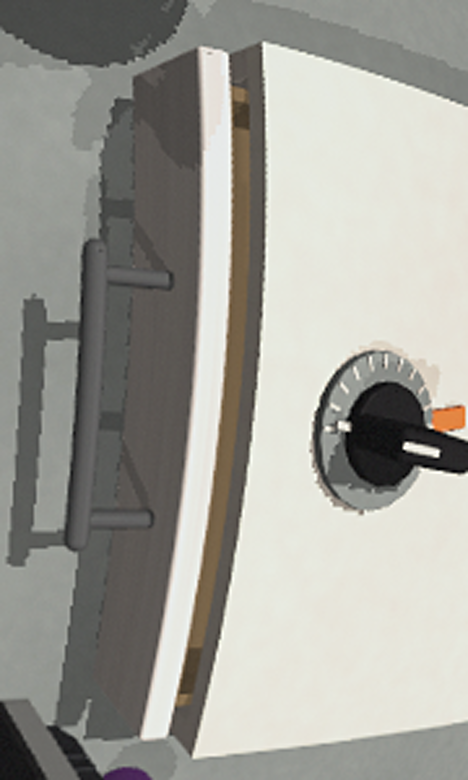

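```bash

python3 -m pendant '[[[1,-0.27,0.75,0],[1,-0.27,0.75,0],[1,-0.27,0.75,0],[1,-0.27,0.75,0],[1,-0.27,0.75,0],[1,-0.27,0.75,0],[1,-0.3,0.75,0],[0,0,0,0],[0,0,0,0],[0,0,0,0]]]' -0.34
python3 - <<'E'
from h import *
s=sense();T=T_tool(s);im=snapshot('wrist');save(im,'w2');np.save('T2.npy',T);print(s['tool_pos'],s['tcp_rot'])
E
```

```text
time: 3.53
tool_pos: [550.3, 235.6, 125.6]
tcp_rot: [179.2, 0.6, -3.3]
ft_force: [-0.2, -1.2, 0.3]
finger_gap: 28.3
[550.29069329 235.63753873 125.61411106] [179.19286601   0.57982187  -3.32562336]
```

View pics/w2.png

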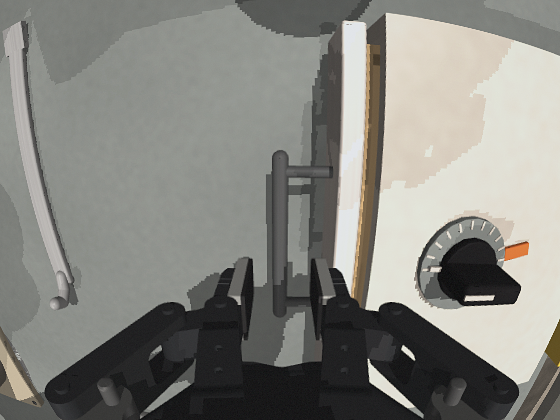

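```bash
cat > p3.py <<'E'
from h import *
T=np.load('T2.npy')
for n,p,z in [('hL',(280.5,155),54),('hR',(279,312),54),('hM',(280,240),54),('wF1',(387,14),92),('wF1',(376,200),92),('dF',(342,22),87),('disc',(461,262),100),('mark',(516,251),92),('barA',(465,300),136),('barB',(520,292),136)]:
    print(n,cast('wrist',p,z,T).round(1))
E
python3 p3.py
```

```text
hL [551.5 284.9  54. ]
hR [543.  162.1  54. ]
hM [547.5 224.6  54. ]
wF1 [614.9 367.9  92. ]
wF1 [605.5 262.1  92. ]
dF [590.2 363.5  87. ]
disc [663.9 220.6 100. ]
mark [718.3 219.   92. ]
barA [648.4 216.9 136. ]
barB [689.5 215.1 136. ]
```

```bash

python3 -m pendant '[[[-0.06,0.5,0.6,0.1],[0,0,0.7,0],[0,0,0.7,0],[0,0,0.7,0],[0,0,0.6,0],[0,0,0.5,0],[0,0,0.5,0],[0,0,0.1,0],[0,0,0,0],[0,0,0,0]]]' -0.34
python3 - <<'E'
from h import *
s=sense();T=T_tool(s);im=snapshot('wrist');save(im,'w3');print(s['tool_pos'],s['tcp_rot'])
E
```

```text
time: 4.42
tool_pos: [548.1, 229.0, 41.2]
tcp_rot: [179.5, -0.1, -3.6]
ft_force: [0.7, -0.2, 0.4]
finger_gap: 28.4
[548.10909397 229.00740034  41.15938617] [ 1.79545992e+02 -1.29335438e-01 -3.55835239e+00]
```

View pics/w3.png

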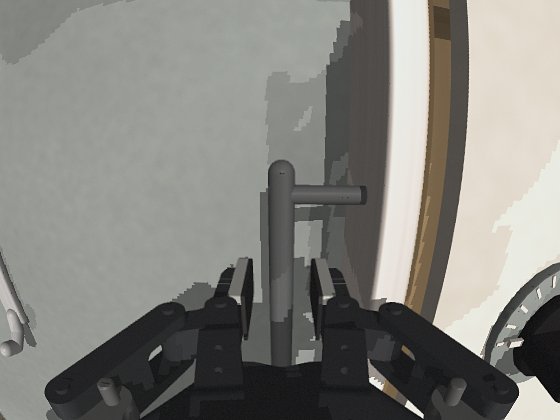

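```bash

python3 -m pendant '[[[0,0,0.2,0],[0,0,0,0],[0,0,0,0],[0,0,0,0],[0,0,0,0],[0,0,0,0],[-0.2,0,0,0],[-0.4,0,0,0],[-0.6,0,0,0],[-0.6,0,0,0]]]' -1 40
python3 -m pendant '[[[-0.7,0,0,0],[-0.7,0,0,0],[-0.7,0,0,0],[-0.7,0,0,0],[-0.7,0,0,0],[-0.7,0,0,0],[-0.7,0,0,0],[-0.6,0,0,0],[-0.3,0,0,0],[0,0,0,0]]]'
```

```text
time: 5.3
tool_pos: [513.4, 231.6, 38.0]
tcp_rot: [179.7, -0.4, -3.7]
ft_force: [1.2, 0.9, -2.3]
finger_gap: 9.2
time: 6.13
tool_pos: [407.0, 239.2, 42.3]
tcp_rot: [-179.9, -3.1, -3.6]
ft_force: [-2.2, 6.1, -17.8]
finger_gap: 9.2
```

```bash

python3 -m pendant '[[[0,0,0,0],[0,0,0,0],[0,0,0,0],[0,0,0,0],[0,0,0,0],[0,0,0,0],[0,0,-0.5,0],[0,0,-1,0],[0,0,-1,0],[0,0,-1,0]]]' -0.34
python3 -c "
from h import *
s=sense();print(s['tool_pos'],s['tcp_rot'],s['joint_pos'])
save(snapshot('side'),'s4')"
```

```text
time: 6.97
tool_pos: [398.0, 237.7, 112.5]
tcp_rot: [179.9, -2.7, -3.6]
ft_force: [0.7, 0.8, 0.6]
finger_gap: 28.2
[397.99580178 237.65332502 112.54555572] [179.904204    -2.66089857  -3.56116446] [ 25.59231658 -11.1320994  116.19531394  -1.44524673  72.66440671
  29.55900145]
```

View pics/s4.png

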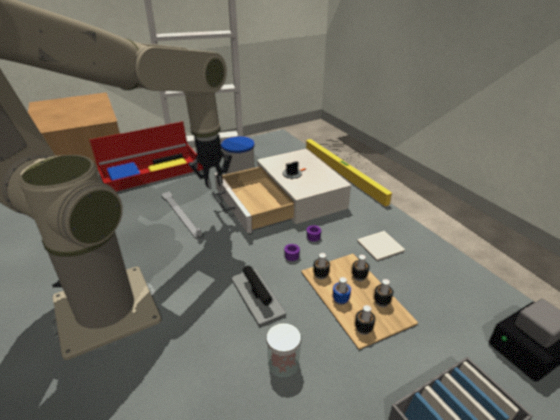

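```bash

python3 -m pendant '[[[0,0.2,-1,0],[0.4,1,-1,0],[0.4,1,-1,0],[0.4,1,-1,0],[0.4,1,-0.1,0],[0.4,1,0,0],[0.4,1,0,0],[0.4,1,0,0],[0.4,1,0,0],[0.4,1,0,0]]]' 1
python3 -m pendant '[[[0.4,1,0,0],[0.4,1,0,0],[0.4,1,0,0],[0.4,1,0,0],[0.4,1,0,0],[0.4,1,0,0],[0.4,1,0,0],[0.4,1,0,0],[0.4,1,0,0],[0,0,0,0]]]' 1
python3 -c "
from h import *
s=sense();print(s['tool_pos'],s['tcp_rot']);np.save('T5.npy',T_tool(s))
save(snapshot('wrist'),'w5');save(snapshot('top'),'t5',(160,100,460,300),2.6)"
```

```text
time: 7.85
tool_pos: [460.0, 47.5, 220.1]
tcp_rot: [-179.7, -3.8, -3.1]
ft_force: [0.6, -1.1, -0.6]
finger_gap: 85.1
time: 8.68
tool_pos: [525.0, -149.4, 232.7]
tcp_rot: [-179.8, -4.2, -3.2]
ft_force: [-0.0, 0.2, 0.0]
finger_gap: 85.6
[ 524.97826828 -149.41036277  232.73515047] [-179.77299943   -4.23344666   -3.22294588]
```

View pics/w5.png

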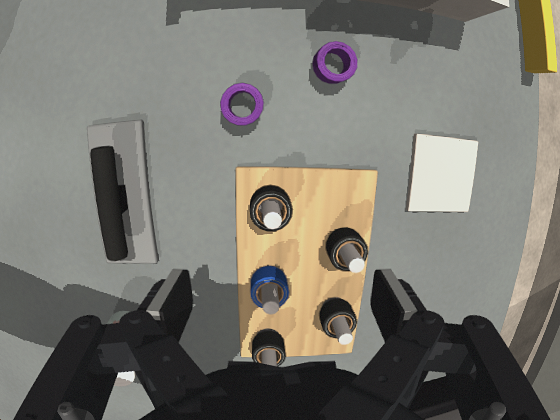

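View pics/t5.png

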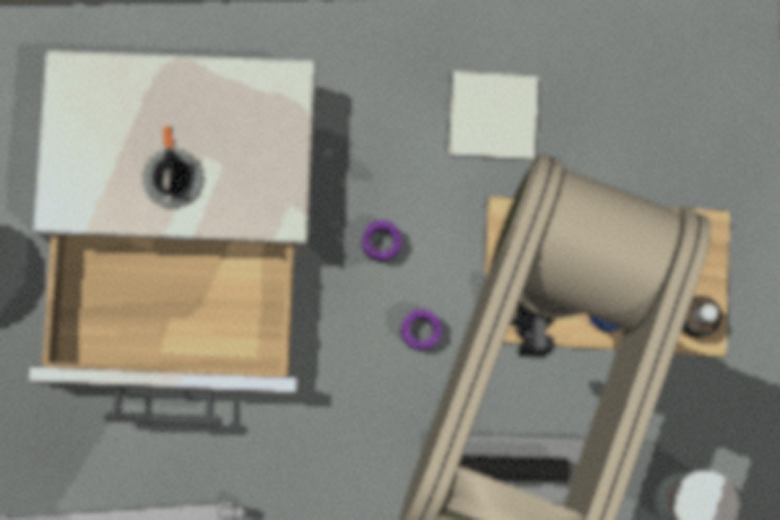

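```bash
cat >> h.py <<'E'
def posts():
    yaw=np.radians(-4.86);c,s=np.cos(yaw),np.sin(yaw)
    return [np.array([564.6+c*x-s*y,-276.3+s*x+c*y]) for x,y in [(-45,-100),(-45,0),(-45,100),(45,-50),(45,50)]]
def go(target,zoff=True,grasp=False):
    """print world delta from TCP (or grasp pt) to target in row units (20mm)"""
    T=T_tool(); p=T[:3,3].copy()
    if grasp: p=p-T[:3,2]*18.7
    d=np.array(target,float)-p
    print('at',p.round(1),'rot',sense()['tcp_rot'].round(2),'delta',d.round(1),'rows',(T[:3,:3].T@d/20).round(2))
E
python3 - <<'E'
from h import *
T=np.load('T5.npy')
for p in posts(): print(p.round(1),proj('wrist',[*p,80],T).round(0),proj('wrist',[*p,50],T).round(0))
for px in [(273,220),(355,264),(346,338),(271,306)]: print(px,cast('wrist',px,80,T).round(1))
go([*posts()[2],120],grasp=True)
E
```

```text
[ 511.3 -372.1] [272. 373.] [271. 357.]
[ 519.8 -272.5] [273. 309.] [272. 294.]
[ 528.2 -172.8] [275. 221.] [273. 212.]
[ 605.2 -329.9] [348. 340.] [342. 325.]
[ 613.7 -230.3] [359. 266.] [352. 254.]
(273, 220) [ 526.5 -171.6   80. ]
(355, 264) [ 609.  -227.4   80. ]
(346, 338) [ 602.9 -326.8   80. ]
(271, 306) [ 517.8 -269.    80. ]
at [ 523.  -146.8  251.2] rot [-179.68   -4.19   -3.19] delta [   5.2  -26.  -131.2] rows [-0.15  1.32  6.56]
```

```bash

python3 -m pendant '[[[-0.05,0.3,0.8,0],[-0.05,0.3,0.9,0],[-0.05,0.3,0.9,0],[-0.03,0.3,0.9,0],[0,0.05,0.9,0],[0,0,0.9,0],[0,0,0.9,0],[0,0,0.5,0],[0,0,0,0],[0,0,0,0]]]' 1
python3 -c "
from h import *
go([527,-171.5,38],grasp=True)
np.save('T6.npy',T_tool());save(snapshot('wrist'),'w6')"
```

```text
time: 9.62
tool_pos: [530.1, -162.1, 98.8]
tcp_rot: [-179.6, -4.5, -2.7]
ft_force: [0.8, 0.2, 0.1]
finger_gap: 85.2
at [ 528.6 -162.1  117.4] rot [-179.56   -4.47   -2.71] delta [ -1.6  -9.4 -79.4] rows [-0.37  0.5   3.95]
```

View pics/w6.png

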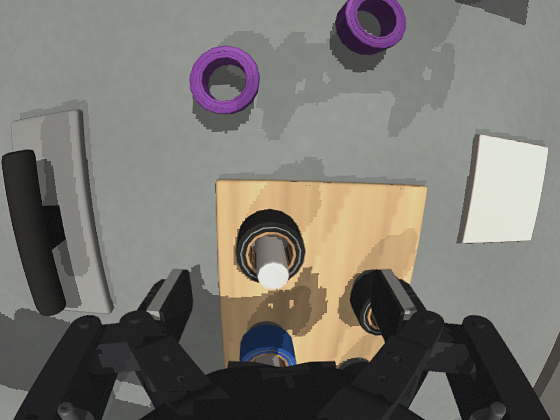

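```bash

python3 -c "
from h import *
print(cast('wrist',(273,275),80,np.load('T6.npy')))"
python3 -m pendant '[[[-0.08,0.4,0.3,0],[-0.06,0.1,0.6,0],[-0.06,0,0.7,0],[-0.06,0,0.7,0],[-0.05,0,0.7,0],[-0.05,0,0.6,0],[0,0,0.3,0],[0,0,0.1,0],[0,0,0,0],[0,0,0,0]]]' 1
python3 -c "
from h import *
go([527,-171.5,38],grasp=True)"
```

```text
[ 525.97066308 -171.22295836   80.        ]
time: 10.5
tool_pos: [533.6, -177.3, 19.7]
tcp_rot: [-179.9, -5.2, -2.8]
ft_force: [-0.2, -0.2, 1.3]
finger_gap: 85.5
at [ 531.9 -177.2   38.3] rot [-179.88   -5.19   -2.78] delta [-4.9  5.7 -0.3] rows [-0.26 -0.27 -0.01]
```

```bash

python3 -m pendant '[[[-0.26,-0.27,0,0],[0,0,0,0],[0,0,0,0],[0,0,0,0],[0,0,0,0],[0,0,0,0],[0,0,0,0],[0,0,0,0],[0,0,0,0],[0,0,0,0]]]' -1 60
python3 -c "
from h import *
go([527,-171.5,38],grasp=True)"
```

```text
time: 11.33
tool_pos: [530.7, -171.9, 23.4]
tcp_rot: [180.0, -5.5, -2.7]
ft_force: [-0.4, -0.0, -0.6]
finger_gap: 45.0
at [ 528.9 -171.9   42. ] rot [179.99  -5.53  -2.74] delta [-1.9  0.4 -4. ] rows [-0.12 -0.01  0.19]
```

```bash

python3 -m pendant '[[[0.03,0,-0.3,0],[0.06,0,-0.6,0],[0.06,0,-0.6,0],[0.06,0,-0.6,0],[0.06,0,-0.6,0],[0.06,0,-0.6,0],[0.06,0,-0.6,0],[0.02,0,-0.3,0],[0,-0.3,0,0],[0,-0.7,0,0]]]'
python3 -c "
from h import *
go([515,133,120],grasp=True);save(snapshot('wrist'),'w7')"
```

```text
time: 12.17
tool_pos: [533.4, -154.0, 121.8]
tcp_rot: [179.8, -5.9, -2.9]
ft_force: [0.6, 1.4, -1.9]
finger_gap: 44.5
at [ 531.5 -153.8  140.4] rot [179.81  -5.88  -2.86] delta [-16.5 286.8 -20.4] rows [ -1.64 -14.28   0.81]
```

View pics/w7.png

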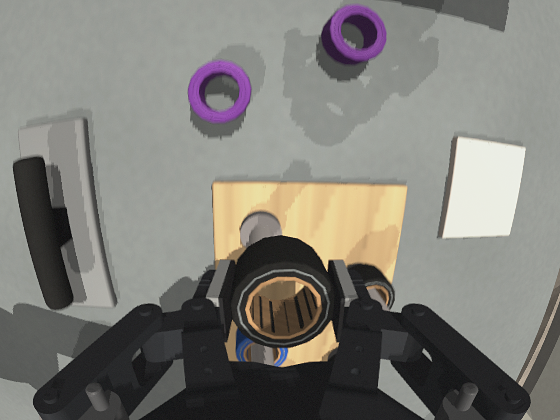

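```bash

python3 -m pendant '[[[-0.1,-1,0,0],[-0.12,-1,0,0],[-0.12,-1,0,0],[-0.12,-1,0,0],[-0.12,-1,0,0],[-0.12,-1,0,0],[-0.12,-1,0,0],[-0.12,-1,0,0],[-0.12,-1,0,0],[-0.12,-1,0,0]]]'
python3 -c "
from h import *
go([515,133,120],grasp=True)"
```

```text
time: 13.05
tool_pos: [516.3, 58.7, 116.5]
tcp_rot: [179.9, -5.7, -3.0]
ft_force: [0.1, 0.5, -0.9]
finger_gap: 44.5
at [514.4  58.8 135.1] rot [179.9   -5.69  -2.96] delta [  0.6  74.2 -15.1] rows [-0.24 -3.71  0.73]
```

```bash

python3 -m pendant '[[[0,-1,0,0],[0,-1,0,0],[0,-0.7,0,0],[0,-0.3,0,0],[0,0,0,0],[0,0,0,0],[0,0,0,0],[0,0,0,0],[0,0,0,0],[0,0,0,0]]]'
python3 -c "
from h import *
go([515,133,38],grasp=True)
np.save('T8.npy',T_tool());save(snapshot('wrist'),'w8')"
```

```text
time: 13.88
tool_pos: [515.5, 123.7, 113.6]
tcp_rot: [179.9, -5.4, -2.7]
ft_force: [-1.2, 0.7, -0.6]
finger_gap: 44.6
at [513.7 123.8 132.3] rot [179.88  -5.4   -2.74] delta [  1.3   9.2 -94.3] rows [-0.4  -0.47  4.69]
```

View pics/w8.png

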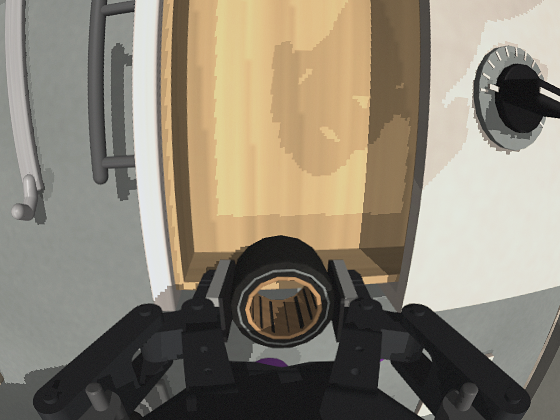

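```bash

python3 -c "
from h import *
T=np.load('T8.npy')
for n,p,z in [('walltop y-',(290,283),70),('floor edge',(290,216),22),('front inner floor',(217,120),22),('front inner top',(165,120),86),('warm front',(429,100),92),('handle end',(100,183),54)]: print(n,cast('wrist',p,z,T).round(1))
print(proj('wrist',[515,133,22],T),proj('wrist',[515,133,70],T))"
```

```text
walltop y- [523.4  93.5  70. ]
floor edge [530.3 123.7  22. ]
front inner floor [481.7 199.   22. ]
front inner top [460.7 202.8  86. ]
warm front [603.5 208.5  92. ]
handle end [401.  167.5  54. ]
[269.19723916 205.77288034] [273.82459162 227.99439973]
```

```bash

python3 -m pendant '[[[-0.02,-0.4,0.3,0],[-0.07,0,0.6,0],[-0.07,0,0.6,0],[-0.07,0,0.6,0],[-0.07,0,0.6,0],[-0.07,0,0.6,0],[-0.04,0,0.4,0],[0,0,0.2,0],[0,0,0,0],[0,0,0,0]]]'
python3 -c "
from h import *
go([515,133,45],grasp=True)"
```

```text
time: 14.77
tool_pos: [513.7, 132.2, 25.4]
tcp_rot: [179.9, -5.3, -2.8]
ft_force: [1.3, -0.2, 0.7]
finger_gap: 44.7
at [512.  132.3  44. ] rot [179.85  -5.29  -2.78] delta [3.  0.7 1. ] rows [ 0.15 -0.04 -0.04]
```

```bash

python3 -m pendant '[[[0,0,0,0],[0,0,0,0],[0,0,0,0],[0,0,0,0],[0.02,0,-0.3,0],[0.08,0,-0.8,0],[0.1,0,-1,0],[0.1,0,-1,0],[0.1,0,-1,0],[0.1,0,-1,0]]]' 0.45
python3 -c "
from h import *
p=posts();go([p[4][0]-2,p[4][1]+1.5,130],grasp=True)
np.save('T9.npy',T_tool());save(snapshot('wrist'),'w9')"
```

```text
time: 15.6
tool_pos: [514.6, 132.4, 134.1]
tcp_rot: [179.9, -5.4, -2.8]
ft_force: [-0.5, -0.1, -0.4]
finger_gap: 61.9
at [512.8 132.5 152.7] rot [179.87  -5.43  -2.79] delta [  98.9 -361.3  -22.7] rows [ 5.68 17.8   1.72]
```

View pics/w9.png

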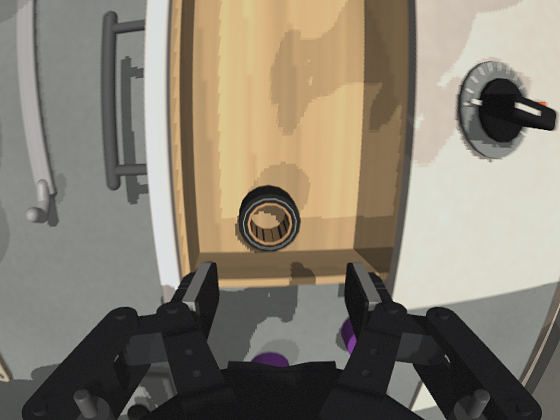

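```bash

python3 -m pendant '[[[0.2,0.7,0,0],[0.32,1,0,0],[0.32,1,0,0],[0.32,1,0,0],[0.32,1,0,0],[0.32,1,0,0],[0.32,1,0,0],[0.32,1,0,0],[0.32,1,0,0],[0.32,1,0,0]]]' 1
python3 -m pendant '[[[0.32,1,0,0],[0.32,1,0,0],[0.32,1,0,0],[0.32,1,0,0],[0.32,1,0,0],[0.32,1,0.1,0],[0.3,1,0.1,0],[0.3,0.7,0,0],[0,0.2,0,0],[0,0,0,0]]]'
python3 -c "
from h import *
p=posts();go([p[4][0]-2,p[4][1]+1.5,42],grasp=True)
np.save('T10.npy',T_tool());save(snapshot('wrist'),'w10')"
```

```text
time: 16.48
tool_pos: [572.1, -66.7, 156.3]
tcp_rot: [-179.9, -6.4, -2.3]
ft_force: [-1.1, -0.4, -0.2]
finger_gap: 85.5
time: 17.32
tool_pos: [616.4, -238.2, 162.0]
tcp_rot: [-179.9, -6.4, -2.5]
ft_force: [0.5, 0.6, -0.3]
finger_gap: 85.2
at [ 614.3 -238.2  180.5] rot [-179.89   -6.42   -2.51] delta [  -2.6    9.4 -138.5] rows [-0.93 -0.45  6.87]
```

View pics/w10.png

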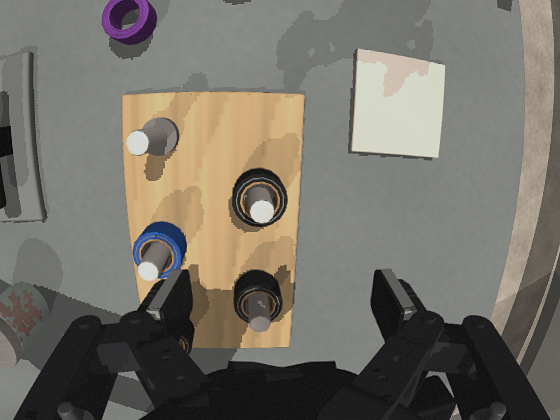

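```bash

python3 -c "
from h import *
T=np.load('T10.npy')
for p in [(262,211),(260,324),(138,142),(150,270)]:print(cast('wrist',p,80,T).round(1))
print(posts())"
python3 -m pendant '[[[-0.05,-0.3,0.3,0],[-0.1,-0.1,0.7,0],[-0.1,0,0.9,0],[-0.12,0,0.9,0],[-0.12,0,0.8,0],[-0.1,0,0.5,0],[-0.05,0,0.2,0],[0,0,0,0],[0,0,0,0],[0,0,0,0]]]' 1
python3 -c "
from h import *
p=posts();go([p[4][0]-2,p[4][1]+1.5,42],grasp=True);np.save('T11.npy',T_tool());save(snapshot('wrist'),'w11')
"
```

```text
[ 611.6 -229.3   80. ]
[ 603.  -328.5   80. ]
[ 527.4 -172.    80. ]
[ 520.3 -270.4   80. ]
[array([ 511.28965693, -372.12800907]), array([ 519.76178915, -272.4875405 ]), array([ 528.23392136, -172.84707194]), array([ 605.20214475, -329.93269378]), array([ 613.67427696, -230.29222521])]
time: 18.2
tool_pos: [613.0, -216.1, 72.5]
tcp_rot: [-179.7, -6.5, -2.0]
ft_force: [0.5, 0.4, -0.4]
finger_gap: 85.5
at [ 610.9 -216.1   91.1] rot [-179.74   -6.49   -2.01] delta [  0.8 -12.7 -49.1] rows [-0.22  0.64  2.44]
```

View pics/w11.png

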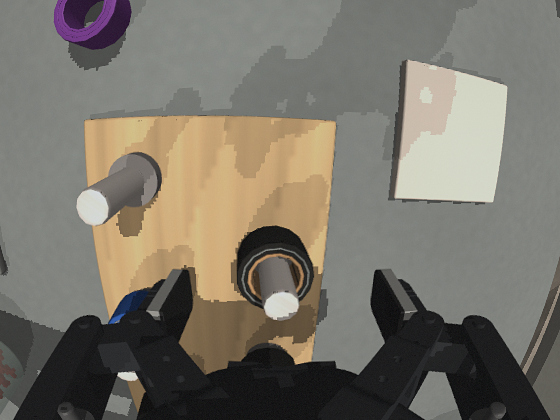

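```bash

python3 -m pendant '[[[-0.03,0.4,0.2,0],[-0.05,0.15,0.6,0],[-0.05,0,0.7,0],[-0.05,0,0.5,0],[-0.03,0,0.3,0],[0,0,0.1,0],[0,0,0,0],[0,0,0,0],[0,0,0,0],[0,0,0,0]]]' 1
python3 -c "
from h import *
p=posts();go([611.7,-229,40],grasp=True)
"
```

```text
time: 19.08
tool_pos: [615.3, -229.7, 20.9]
tcp_rot: [-179.8, -6.6, -2.1]
ft_force: [-0.1, -0.3, -0.1]
finger_gap: 85.5
at [ 613.1 -229.7   39.4] rot [-179.82   -6.65   -2.08] delta [-1.4  0.7  0.6] rows [-0.07 -0.03 -0.04]
```

```bash

python3 -m pendant '[[[-0.05,0,0,0],[0,0,0,0],[0,0,0,0],[0,0,0,0],[0,0,0,0],[0,0,0,0],[0.03,0,-0.3,0],[0.07,0,-0.6,0],[0.07,0,-0.6,0],[0.07,0,-0.6,0]]]' -1 60
python3 -m pendant '[[[0.07,0,-0.6,0],[0.07,0,-0.6,0],[0.07,0,-0.6,0],[0.05,-0.2,-0.4,0],[-0.2,-0.6,0,0],[-0.3,-1,0,0],[-0.3,-1,0,0],[-0.3,-1,0,0],[-0.3,-1,0,0],[-0.3,-1,0,0]]]'
python3 -c "
from h import *
go([519,195,125],grasp=True)
"
```

```text
time: 19.92
tool_pos: [613.0, -229.0, 65.5]
tcp_rot: [-179.8, -6.5, -2.1]
ft_force: [0.1, 0.5, -1.2]
finger_gap: 45.3
time: 20.75
tool_pos: [585.7, -109.6, 119.7]
tcp_rot: [179.9, -7.3, -2.3]
ft_force: [0.1, 0.1, -1.3]
finger_gap: 45.3
at [ 583.3 -109.5  138.3] rot [179.93  -7.26  -2.33] delta [-64.3 304.5 -13.3] rows [ -3.88 -15.08   0.16]
```

```bash

python3 -m pendant '[[[-0.3,-1,0,0],[-0.3,-1,0,0],[-0.3,-1,0,0],[-0.3,-1,0,0],[-0.3,-1,0,0],[-0.3,-1,0,0],[-0.3,-1,0,0],[-0.3,-1,0,0],[-0.3,-1,0,0],[-0.3,-1,0,0]]]'
python3 -c "
from h import *
go([519,195,125],grasp=True)
"
```

```text
time: 21.58
tool_pos: [521.2, 111.2, 107.3]
tcp_rot: [-179.9, -6.8, -2.2]
ft_force: [0.9, 0.1, -1.5]
finger_gap: 45.1
at [519.  111.2 125.8] rot [-179.89   -6.85   -2.17] delta [ 0.  83.8 -0.8] rows [-0.16 -4.19  0.03]
```

```bash

python3 -m pendant '[[[0,-1,0,0],[0,-1,0,0],[0,-0.8,0,0],[0,-0.4,0,0],[0,-0.1,0,0],[0,0,0,0],[0,0,0,0],[0,0,0,0],[0,0,0,0],[0,0,0,0]]]'
python3 -c "
from h import *
go([519,195,44],grasp=True);np.save('T12.npy',T_tool());save(snapshot('wrist'),'w12')
"
```

```text
time: 22.42
tool_pos: [515.0, 184.8, 104.0]
tcp_rot: [-179.9, -6.5, -1.9]
ft_force: [-0.1, 0.1, -0.7]
finger_gap: 44.8
at [512.9 184.8 122.6] rot [-179.9    -6.5    -1.85] delta [  6.1  10.2 -78.6] rows [-0.16 -0.51  3.94]
```

View pics/w12.png

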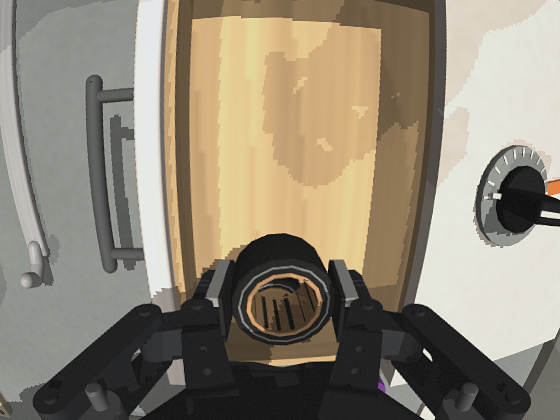

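```bash

python3 -m pendant '[[[0,-0.4,0.3,0],[-0.05,-0.1,0.6,0],[-0.05,0,0.7,0],[-0.05,0,0.7,0],[-0.05,0,0.7,0],[-0.03,0,0.4,0],[0,0,0.2,0],[0,0,0.1,0],[0,0,0,0],[0,0,0,0]]]'
python3 -c "
from h import *
go([519,195,44],grasp=True)
"
```

```text
time: 23.3
tool_pos: [523.8, 196.0, 26.0]
tcp_rot: [-179.8, -6.9, -2.0]
ft_force: [0.2, -0.5, -1.8]
finger_gap: 45.7
at [521.5 196.   44.6] rot [-179.84   -6.92   -1.97] delta [-2.5 -1.  -0.6] rows [-0.13  0.06  0.01]
```

```bash

python3 -m pendant '[[[0,0,0.06,0],[0,0,0,0],[0,0,0,0],[0,0,0,0],[0,0,0,0],[0.03,0,-0.3,0],[0.08,0,-0.8,0],[0.1,0,-1,0],[0.1,0,-1,0],[0.1,0,-1,0]]]' 0.45
python3 -c "
from h import *
go([602.9,-328.5,135],grasp=True);save(snapshot('wrist'),'w13')
save(snapshot('top'),'t13',(160,100,460,300),2.6)
"
```

```text
time: 24.13
tool_pos: [517.7, 194.9, 105.2]
tcp_rot: [180.0, -6.3, -2.0]
ft_force: [0.1, 0.1, 0.6]
finger_gap: 61.8
at [515.6 195.  123.8] rot [179.99  -6.33  -1.95] delta [  87.3 -523.5   11.2] rows [ 5.28 26.01  0.03]
```

View pics/w13.png

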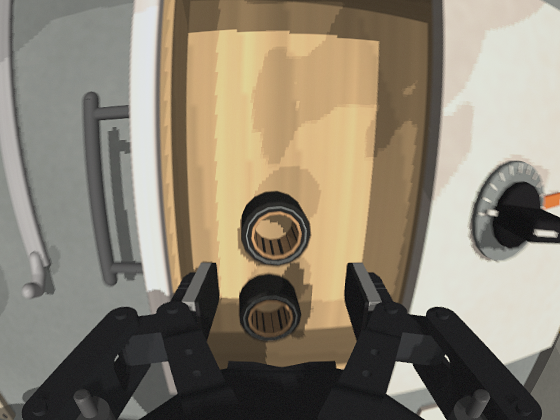

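View pics/t13.png

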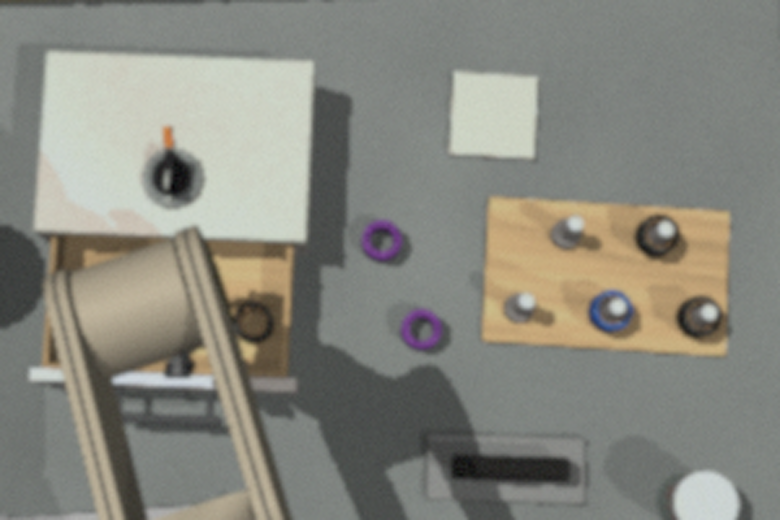

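```bash

python3 -m pendant '[[[0.1,0.6,-0.2,0],[0.2,1,0,0],[0.2,1,0,0],[0.2,1,0,0],[0.2,1,0,0],[0.2,1,0,0],[0.2,1,0,0],[0.2,1,0,0],[0.2,1,0,0],[0.2,1,0,0]]]' 1
python3 -m pendant '[[[0.2,1,0,0],[0.2,1,0,0],[0.2,1,0,0],[0.2,1,0,0],[0.2,1,0,0],[0.2,1,0,0],[0.2,1,0,0],[0.2,1,0,0],[0.2,1,0,0],[0.2,1,0,0]]]' 1
python3 -c "
from h import *
go([602.9,-328.5,130],grasp=True)
"
```

```text
time: 25.07
tool_pos: [547.7, -6.4, 113.5]
tcp_rot: [-179.9, -6.3, -1.5]
ft_force: [-0.8, 0.2, -0.1]
finger_gap: 85.6
time: 25.9
tool_pos: [573.2, -222.7, 108.9]
tcp_rot: [-179.7, -5.5, -1.7]
ft_force: [-0.2, 0.4, 0.4]
finger_gap: 85.1
at [ 571.4 -222.8  127.5] rot [-179.72   -5.5    -1.65] delta [  31.5 -105.7    2.5] rows [1.73 5.24 0.02]
```

```bash

python3 -m pendant '[[[0.35,1,0,0],[0.35,1,0,0],[0.35,1,0,0],[0.35,0.8,0,0],[0.3,0.5,0,0],[0,0.2,0,0],[0,0,0,0],[0,0,0,0],[0,0,0,0],[0,0,0,0]]]' 1
python3 -c "
from h import *
go([602.9,-328.5,40],grasp=True);np.save('T14.npy',T_tool());save(snapshot('wrist'),'w14')
"
```

```text
time: 26.73
tool_pos: [595.6, -324.0, 103.1]
tcp_rot: [-179.4, -4.8, -2.0]
ft_force: [0.5, -0.2, -0.3]
finger_gap: 85.6
at [ 594.  -324.1  121.8] rot [-179.4    -4.77   -1.99] delta [  8.9  -4.4 -81.8] rows [0.11 0.25 4.11]
```

View pics/w14.png

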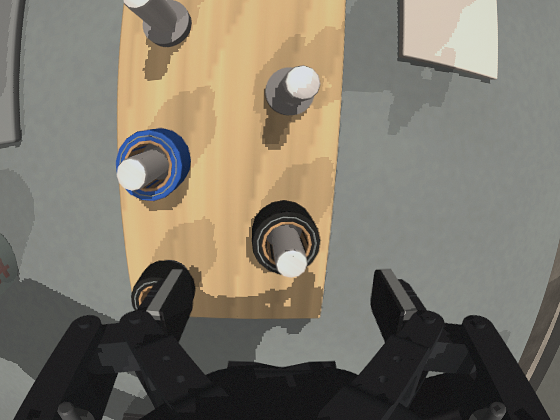

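```bash

python3 -c "
from h import *
print(cast('wrist',(291.5,264),80,np.load('T14.npy')))"
python3 -m pendant '[[[0.1,0.2,0.3,0],[0.1,0.05,0.6,0],[0,0,0.7,0],[-0.04,0,0.7,0],[-0.04,0,0.7,0],[-0.04,0,0.6,0],[-0.02,0,0.3,0],[0,0,0.1,0],[0,0,0,0],[0,0,0,0]]]' 1
python3 -c "
from h import *
go([603,-328.5,40],grasp=True)
"
```

```text
[ 602.68557045 -329.17584851   80.        ]
time: 27.62
tool_pos: [602.2, -324.4, 10.7]
tcp_rot: [-179.2, -4.5, -1.8]
ft_force: [-0.8, 0.6, 0.6]
finger_gap: 85.4
at [ 600.8 -324.6   29.3] rot [-179.2    -4.48   -1.81] delta [ 2.2 -3.9 10.7] rows [ 0.16  0.18 -0.52]
```

```bash

python3 -m pendant '[[[0.15,0.2,-0.5,0],[0,0,0,0],[0,0,0,0],[0,0,0,0],[0,0,0,0],[0,0,0,0],[0,0,0,0],[0,0,0,0],[0.03,0,-0.3,0],[0.05,0,-0.6,0]]]' -1 60
python3 -c "
from h import *
go([602.9,-328.5,40],grasp=True)
"
```

```text
time: 28.45
tool_pos: [605.0, -329.8, 42.3]
tcp_rot: [-179.2, -4.5, -1.8]
ft_force: [-0.6, -0.1, -1.6]
finger_gap: 44.5
at [ 603.5 -330.    60.9] rot [-179.24   -4.54   -1.83] delta [ -0.6   1.5 -20.9] rows [-0.11 -0.06  1.04]
```

Now lift and carry to slot 3 (523,257).

```bash

python3 -m pendant '[[[0.05,0,-0.7,0],[0.05,0,-0.7,0],[0.05,0,-0.7,0],[0.05,0,-0.7,0],[0.05,0,-0.4,0],[0,-0.4,-0.1,0],[-0.15,-0.8,0,0],[-0.15,-1,0,0],[-0.15,-1,0,0],[-0.15,-1,0,0]]]'
python3 -m pendant '[[[-0.18,-1,0,0],[-0.18,-1,0,0],[-0.18,-1,0,0],[-0.18,-1,0,0],[-0.18,-1,0,0],[-0.18,-1,0,0],[-0.18,-1,0,0],[-0.18,-1,0,0],[-0.18,-1,0,0],[-0.18,-1,0,0]]]'
python3 -c "
from h import *
go([523,257,120],grasp=True)
"
```

```text
time: 29.28
tool_pos: [598.8, -248.9, 127.0]
tcp_rot: [-179.8, -5.3, -2.1]
ft_force: [-0.1, 0.5, -0.9]
finger_gap: 44.6
time: 30.12
tool_pos: [566.0, -32.0, 126.4]
tcp_rot: [-179.7, -5.4, -2.0]
ft_force: [-0.3, -0.0, -0.9]
finger_gap: 44.9
at [564.2 -32.1 145. ] rot [-179.66   -5.43   -2.05] delta [-41.2 289.1 -25. ] rows [ -2.68 -14.37   1.09]
```

```bash

python3 -m pendant '[[[-0.18,-1,0,0],[-0.18,-1,0,0],[-0.18,-1,0,0],[-0.18,-1,0,0],[-0.18,-1,0,0],[-0.18,-1,0,0],[-0.18,-1,0,0],[-0.18,-1,0,0],[-0.18,-1,0,0],[-0.18,-1,0,0]]]'
python3 -m pendant '[[[-0.1,-1,0,0],[-0.1,-1,0,0],[-0.1,-0.7,0,0],[0,-0.3,0,0],[0,0,0,0],[0,0,0,0],[0,0,0,0],[0,0,0,0],[0,0,0,0],[0,0,0,0]]]'
python3 -c "
from h import *
go([523,257,45],grasp=True);save(snapshot('wrist'),'w15')
"
```

```text
time: 30.95
tool_pos: [530.5, 184.2, 126.3]
tcp_rot: [-179.5, -5.5, -2.0]
ft_force: [-0.8, 0.2, -2.0]
finger_gap: 44.6
time: 31.78
tool_pos: [522.3, 250.4, 127.0]
tcp_rot: [-179.4, -5.5, -1.8]
ft_force: [-0.4, -0.7, -0.8]
finger_gap: 44.7
at [520.5 250.3 145.7] rot [-179.45   -5.53   -1.76] delta [   2.5    6.7 -100.7] rows [-0.37 -0.29  5.02]
```

View pics/w15.png

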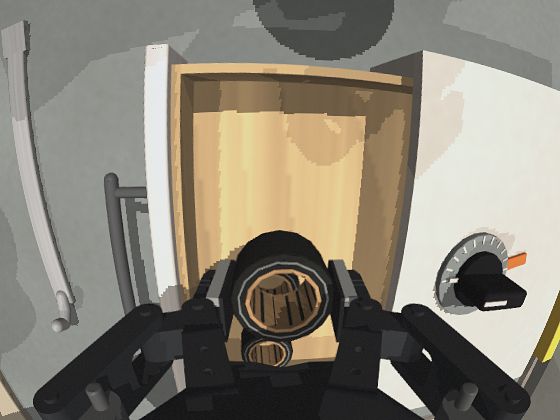

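```bash

python3 -m pendant '[[[-0.02,-0.3,0.3,0],[-0.05,0,0.7,0],[-0.05,0,0.7,0],[-0.05,0,0.7,0],[-0.05,0,0.7,0],[-0.05,0,0.7,0],[-0.04,0,0.5,0],[0,0,0.2,0],[0,0,0,0],[0,0,0,0]]]'
python3 -c "
from h import *
go([523,257,44],grasp=True)
"
```

```text
time: 32.67
tool_pos: [526.8, 258.4, 31.5]
tcp_rot: [-179.4, -5.6, -2.0]
ft_force: [0.1, 0.0, 0.1]
finger_gap: 44.9
at [524.9 258.3  50.1] rot [-179.36   -5.64   -1.98] delta [-1.9 -1.3 -6.1] rows [-0.12  0.07  0.3 ]
```

```bash

python3 -m pendant '[[[-0.03,0,0.2,0],[0,0,0.1,0],[0,0,0,0],[0,0,0,0],[0,0,0,0],[0,0,0,0],[0,0,0,0],[0,0,0,0],[0,0,0,0],[0,0,0,0]]]'
python3 -c "
from h import *
go([523,257,44],grasp=True)
"
```

```text
time: 33.5
tool_pos: [530.3, 259.9, 30.1]
tcp_rot: [-179.2, -6.1, -2.0]
ft_force: [-0.0, 0.2, -0.8]
finger_gap: 44.8
at [528.3 259.7  48.7] rot [-179.18   -6.06   -2.01] delta [-5.3 -2.7 -4.7] rows [-0.28  0.14  0.21]
```

```bash

python3 -m pendant '[[[-0.2,0.1,0.2,0],[0,0,0.1,0],[0,0,0,0],[0,0,0,0],[0,0,0,0],[0,0,0,0],[0,0,0,0],[0,0,0,0],[0,0,0,0],[0,0,0,0]]]'
python3 -c "
from h import *
go([523,257,44],grasp=True);save(snapshot('wrist'),'w16')
"
```

```text
time: 34.33
tool_pos: [530.5, 258.8, 27.9]
tcp_rot: [-179.0, -6.6, -2.0]
ft_force: [1.0, -0.3, 2.0]
finger_gap: 44.7
at [528.4 258.6  46.5] rot [-179.02   -6.57   -2.01] delta [-5.4 -1.6 -2.5] rows [-0.28  0.09  0.09]
```

View pics/w16.png

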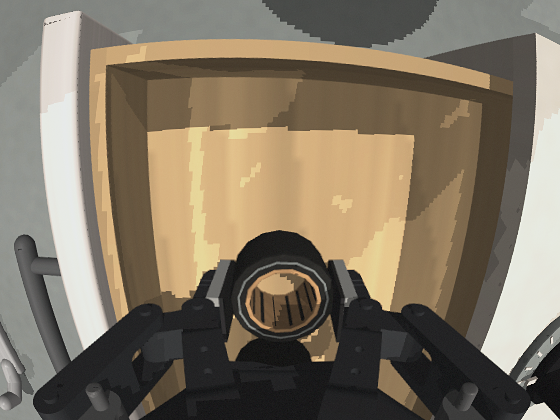

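Near the floor (contact beginning). Release and rise.

```bash

python3 -m pendant '[[[0,0,0,0],[0,0,0,0],[0,0,0,0],[0,0,0,0],[0,0,0,0],[0.03,0,-0.3,0],[0.08,0,-0.8,0],[0.1,0,-1,0],[0.1,0,-1,0],[0.1,0,-1,0]]]' 0.45
python3 -c "
from h import *
go([509.8,-370.8,130],grasp=True);save(snapshot('wrist'),'w17')
save(snapshot('top'),'t17',(160,100,460,300),2.6)
"
```

```text
time: 35.22
tool_pos: [523.8, 255.5, 106.6]
tcp_rot: [-179.3, -5.8, -2.0]
ft_force: [1.2, -0.1, -0.1]
finger_gap: 61.9
at [521.9 255.3 125.2] rot [-179.33   -5.84   -1.98] delta [ -12.1 -626.1    4.8] rows [ 0.5  31.3  -0.56]
```

View pics/w17.png

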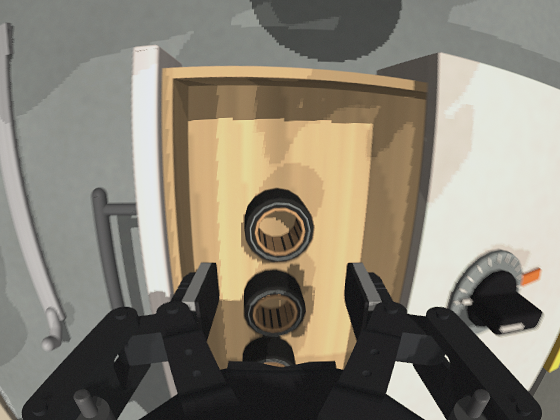

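View pics/t17.png

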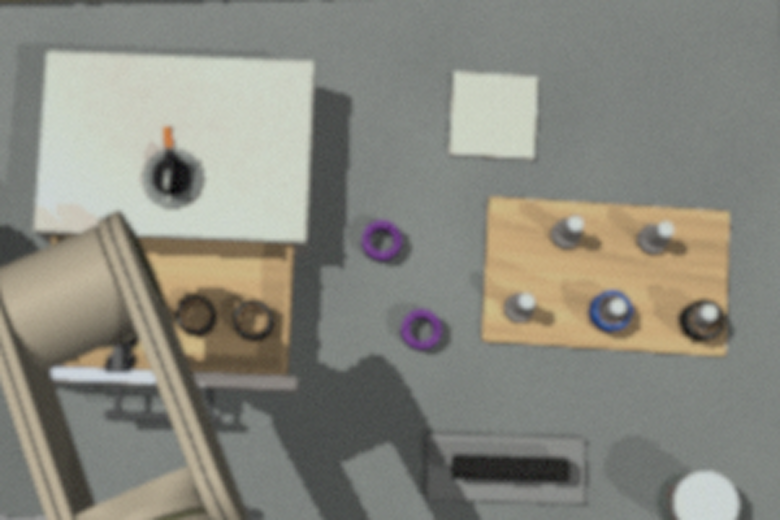

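```bash

python3 -m pendant '[[[0,0.6,-0.5,0],[0,1,-0.2,0],[0,1,0,0],[0,1,0,0],[0,1,0,0],[0,1,0,0],[0,1,0,0],[0,1,0,0],[0,1,0,0],[0,1,0,0]]]' 1
python3 -m pendant '[[[0.02,1,0,0],[0.02,1,0,0],[0.02,1,0,0],[0.02,1,0,0],[0.02,1,0,0],[0.02,1,0,0],[0.02,1,0,0],[0.02,1,0,0],[0.02,1,0,0],[0.02,1,0,0]]]' 1
python3 -c "
from h import *
go([509.8,-370.8,130],grasp=True)
"
```

```text
time: 36.15
tool_pos: [516.3, 61.2, 120.3]
tcp_rot: [-179.0, -6.2, -1.6]
ft_force: [0.8, 0.1, -0.1]
finger_gap: 85.4
time: 36.98
tool_pos: [509.3, -147.7, 111.7]
tcp_rot: [-178.9, -5.7, -1.6]
ft_force: [0.8, -0.1, 0.6]
finger_gap: 85.6
at [ 507.4 -148.   130.3] rot [-178.91   -5.71   -1.61] delta [   2.4 -222.8   -0.3] rows [ 0.43 11.13 -0.15]
```

```bash

python3 -m pendant '[[[0.05,1,-0.1,0],[0.05,1,0,0],[0.05,1,0,0],[0.05,1,0,0],[0.05,1,0,0],[0.05,1,0,0],[0.05,1,0,0],[0.05,1,0,0],[0.05,1,0,0],[0,0.7,0,0]]]' 1
python3 -m pendant '[[[0,0.3,0,0],[0,0.1,0,0],[0,0,0,0],[0,0,0,0],[0,0,0,0],[0,0,0,0],[0,0,0,0],[0,0,0,0],[0,0,0,0],[0,0,0,0]]]' 1
python3 -c "
from h import *
go([509.8,-370.8,40],grasp=True);np.save('T18.npy',T_tool());save(snapshot('wrist'),'w18')
"
```

```text
time: 37.82
tool_pos: [507.9, -350.3, 104.0]
tcp_rot: [-178.6, -5.3, -1.7]
ft_force: [0.2, -0.0, 0.9]
finger_gap: 85.6
time: 38.65
tool_pos: [507.2, -355.9, 102.2]
tcp_rot: [-178.4, -5.1, -1.7]
ft_force: [0.2, -0.8, 0.2]
finger_gap: 85.2
at [ 505.5 -356.3  120.8] rot [-178.44   -5.15   -1.65] delta [  4.3 -14.5 -80.8] rows [-0.13  0.83  4.02]
```

View pics/w18.png

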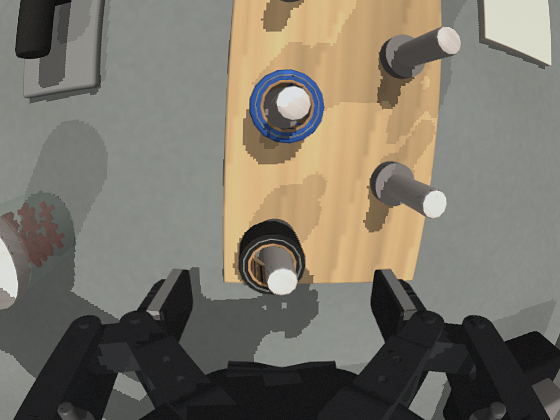

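```bash

python3 -c "
from h import *
print(cast('wrist',(282,280),80,np.load('T18.npy')))"
python3 -m pendant '[[[-0.02,0.5,0.3,0],[-0.02,0.25,0.6,0],[-0.03,0,0.7,0],[-0.04,0,0.7,0],[-0.04,0,0.6,0],[-0.04,0,0.5,0],[-0.02,0,0.2,0],[0,0,0.1,0],[0,0,0,0],[0,0,0,0]]]' 1
python3 -c "
from h import *
go([509.8,-371,40],grasp=True)
"
```

```text
[ 508.7605242 -370.0054734   80.       ]
time: 39.53
tool_pos: [508.3, -372.8, 18.7]
tcp_rot: [-178.4, -5.1, -1.8]
ft_force: [-0.3, 0.4, 1.2]
finger_gap: 85.4
at [ 506.6 -373.3   37.3] rot [-178.42   -5.07   -1.76] delta [3.2 2.3 2.7] rows [ 0.17 -0.12 -0.12]
```

```bash

python3 -m pendant '[[[0.12,-0.1,-0.1,0],[0,0,0,0],[0,0,0,0],[0,0,0,0],[0,0,0,0],[0,0,0,0],[0,0,0,0],[0,0,0,0],[0.03,0,-0.3,0],[0.05,0,-0.6,0]]]' -1 60
python3 -m pendant '[[[0.05,0,-0.7,0],[0.05,0,-0.7,0],[0.05,0,-0.7,0],[0.05,0,-0.7,0],[0.05,0,-0.4,0],[0,-0.4,-0.1,0],[0,-0.8,0,0],[0,-1,0,0],[0,-1,0,0],[0,-1,0,0]]]'
python3 -c "
from h import *
go([526,318,120],grasp=True)
"
```

```text
time: 40.37
tool_pos: [511.2, -371.1, 41.3]
tcp_rot: [-178.5, -5.1, -1.7]
ft_force: [-0.1, 0.1, -1.2]
finger_gap: 44.9
time: 41.2
tool_pos: [513.4, -290.2, 121.9]
tcp_rot: [-178.8, -5.5, -2.0]
ft_force: [1.0, 0.2, -0.6]
finger_gap: 44.8
at [ 511.6 -290.5  140.5] rot [-178.8    -5.45   -2.  ] delta [ 14.4 608.5 -20.5] rows [ -0.44 -30.4    1.63]
```

```bash

python3 -m pendant '[[[0,-1,0,0],[0,-1,0,0],[0,-1,0,0],[0,-1,0,0],[0,-1,0,0],[0,-1,0,0],[0,-1,0,0],[0,-1,0,0],[0,-1,0,0],[0,-1,0,0]]]'
python3 -m pendant '[[[0,-1,0,0],[0,-1,0,0],[0,-1,0,0],[0,-1,0,0],[0,-1,0,0],[0,-1,0,0],[0,-1,0,0],[0,-1,0,0],[0,-1,0,0],[0,-1,0,0]]]'
python3 -c "
from h import *
go([526,318,120],grasp=True)
save(snapshot('wrist'),'w19')"
```

```text
time: 42.03
tool_pos: [515.1, -73.8, 123.7]
tcp_rot: [-178.6, -5.2, -2.0]
ft_force: [0.2, -0.4, -1.7]
finger_gap: 45.2
time: 42.87
tool_pos: [514.1, 141.0, 126.3]
tcp_rot: [-178.4, -4.9, -1.9]
ft_force: [-0.0, -1.1, -0.3]
finger_gap: 45.0
at [512.5 140.6 144.9] rot [-178.45   -4.92   -1.93] delta [ 13.5 177.4 -24.9] rows [ 0.27 -8.85  1.51]
```

View pics/w19.png

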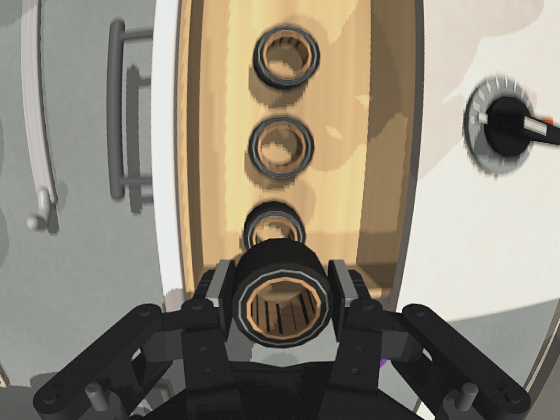

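```bash

python3 -m pendant '[[[0.04,-1,0,0],[0.04,-1,0,0],[0.04,-1,0,0],[0.04,-1,0,0],[0.04,-1,0,0],[0.04,-1,0,0],[0.04,-0.9,0,0],[0.03,-0.5,0,0],[0,-0.2,0,0],[0,0,0,0]]]'
python3 -c "
from h import *
go([526,318,45],grasp=True)
save(snapshot('wrist'),'w20')"
```

```text
time: 43.75
tool_pos: [517.4, 306.3, 128.5]
tcp_rot: [-178.4, -4.6, -1.6]
ft_force: [-0.5, 0.4, -0.4]
finger_gap: 45.1
at [515.8 305.8 147.1] rot [-178.38   -4.59   -1.61] delta [  10.2   12.2 -102.1] rows [ 0.08 -0.48  5.15]
```

View pics/w20.png

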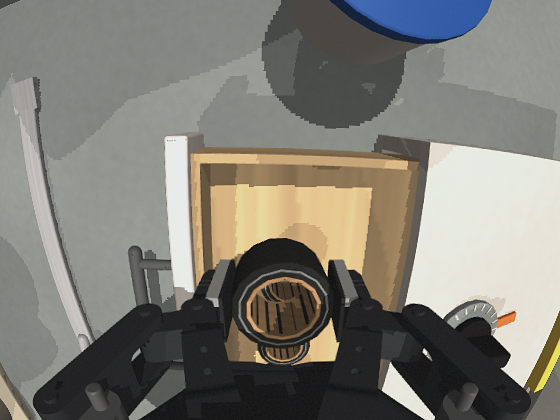

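```bash

python3 -m pendant '[[[0.1,-0.35,0.3,0],[0.05,-0.05,0.7,0],[0,0,0.7,0],[0,0,0.7,0],[-0.03,0,0.7,0],[-0.03,0,0.7,0],[-0.03,0,0.6,0],[0,0,0.3,0],[0,0,0.1,0],[0,0,0,0]]]'
python3 -c "
from h import *
go([526,318,45],grasp=True)"
```

```text
time: 44.63
tool_pos: [532.5, 311.0, 26.5]
tcp_rot: [-178.4, -5.0, -2.0]
ft_force: [-0.4, 0.0, -2.1]
finger_gap: 44.7
at [530.9 310.5  45.1] rot [-178.38   -4.96   -2.04] delta [-4.9  7.5 -0.1] rows [-0.26 -0.37 -0.01]
```

```bash

python3 -m pendant '[[[-0.2,-0.35,0,0],[0,0,0.05,0],[0,0,0,0],[0,0,0,0],[0,0,0,0],[0,0,0,0],[0,0,0,0],[0,0,0,0],[0,0,0,0],[0,0,0,0]]]'
python3 -m pendant '[[[0,0,0,0],[0,0,0,0],[0,0,0,0],[0,0,0,0],[0,0,0,0],[0.03,0,-0.3,0],[0.08,0,-0.8,0],[0.1,0,-1,0],[0.1,0,-1,0],[0.1,0,-1,0]]]' 0.45
python3 -c "
from h import *
go([405,229,130]);save(snapshot('wrist'),'w21')
save(snapshot('top'),'t21',(160,100,460,300),2.6)
"
```

```text
time: 45.47
tool_pos: [530.2, 319.2, 26.3]
tcp_rot: [-178.3, -5.1, -2.1]
ft_force: [0.8, -0.4, 1.9]
finger_gap: 44.6
time: 46.3
tool_pos: [525.1, 313.9, 104.0]
tcp_rot: [-178.7, -4.3, -2.1]
ft_force: [0.2, -0.1, 0.9]
finger_gap: 61.5
at [525.1 313.9 104. ] rot [-178.7    -4.33   -2.08] delta [-120.1  -84.9   26. ] rows [-5.73  4.42 -1.84]
```

View pics/w21.png

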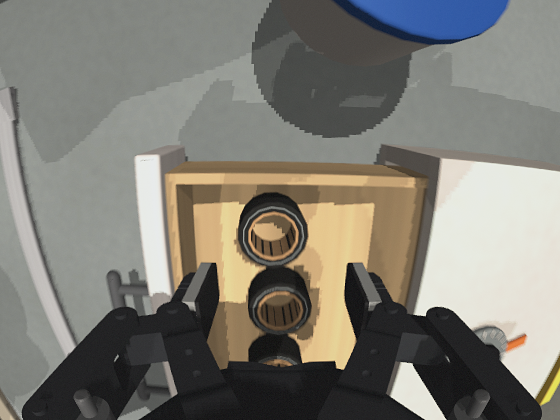

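View pics/t21.png

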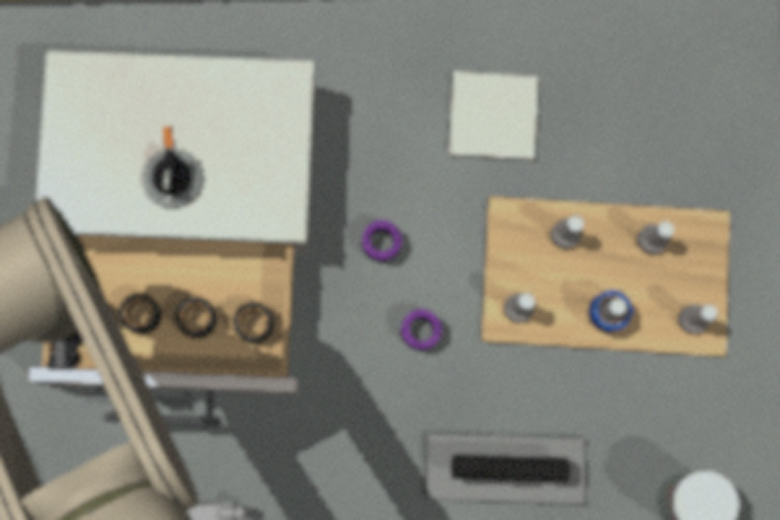

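```bash

python3 -m pendant '[[[0,0,-0.8,0],[-0.5,0.4,-0.6,0],[-1,0.5,-0.2,0],[-1,0.5,0,0],[-1,0.5,0,0],[-1,0.5,0,0],[-1,0.5,0,0],[-1,0.5,0,0],[-0.7,0.5,0,0],[-0.3,0.2,0,0]]]' -1
python3 -c "
from h import *
go([368,230,40]);np.save('T22.npy',T_tool());save(snapshot('wrist'),'w22')
"
```

```text
time: 47.23
tool_pos: [364.2, 234.4, 120.9]
tcp_rot: [-178.6, -4.4, -2.1]
ft_force: [0.0, 0.7, -0.2]
finger_gap: 0.4
at [364.2 234.4 120.9] rot [-178.6    -4.39   -2.06] delta [  3.8  -4.4 -80.9] rows [-0.11  0.31  4.04]
```

View pics/w22.png

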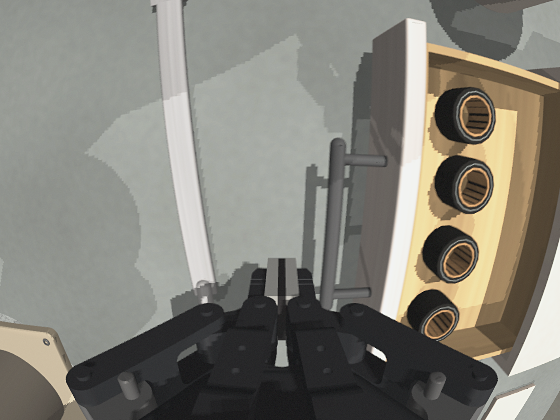

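```bash

python3 -c "
from h import *
T=np.load('T22.npy')
print(cast('wrist',(215,285),41,T),cast('wrist',(215,285),5,T),cast('wrist',(335,240),54,T),cast('wrist',(338,141),54,T),cast('wrist',(327,308),54,T))"
```

```text
[316.31617983 188.11960868  41.        ] [310.01480703 168.65437413   5.        ] [406.8056248 225.0171093  54.       ] [408.6498945  294.51135988  54.        ] [402.10205453 168.21137292  54.        ]
```

```bash

python3 -m pendant '[[[0.1,0.2,0.3,0],[0.1,0.05,0.6,0],[0,0,0.7,0],[-0.03,0,0.7,0],[-0.03,0,0.7,0],[-0.03,0,0.5,0],[0,0,0.2,0],[0,0,0.1,0],[0,0,0,0],[0,0,0,0]]]' -1
python3 -c "
from h import *
go([375,230,40]);save(snapshot('wrist'),'w23')
"
```

```text
time: 48.12
tool_pos: [375.0, 230.0, 38.4]
tcp_rot: [-178.6, -4.4, -2.1]
ft_force: [0.1, 0.1, -0.5]
finger_gap: 0.4
at [375.  230.   38.4] rot [-178.62   -4.36   -2.06] delta [-0.  -0.   1.6] rows [ 0.   -0.   -0.08]
```

View pics/w23.png

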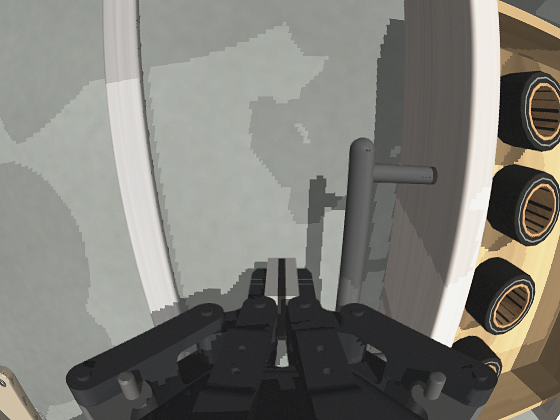

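```bash

python3 -m pendant '[[[0.3,0,0.02,0],[0.5,0.02,0.04,0],[0.6,0.02,0.05,0],[0.6,0.02,0.05,0],[0.6,0.02,0.05,0],[0.6,0.02,0.05,0],[0.6,0.02,0.05,0],[0.6,0.02,0.05,0],[0.6,0.02,0.05,0],[0.6,0.02,0.05,0]]]' -1
python3 -c "
from h import *
go([540,220,40])"
```

```text
time: 49.0
tool_pos: [496.6, 222.9, 39.8]
tcp_rot: [-178.5, -4.4, -1.9]
ft_force: [-2.6, 1.2, -0.9]
finger_gap: -0.1
at [496.6 222.9  39.8] rot [-178.48   -4.4    -1.94] delta [43.4 -2.9  0.2] rows [2.17 0.08 0.16]
```

```bash

python3 -m pendant '[[[0.4,0.02,0.03,0],[0.3,0.02,0.03,0],[0.3,0,0.02,0],[0.2,0,0.02,0],[0.2,0,0.02,0],[0.15,0,0.01,0],[0.15,0,0.01,0],[0.15,0,0.01,0],[0.1,0,0.01,0],[0.1,0,0.01,0]]]' -1
python3 -c "
from h import *
print(sense()['ft_force'].round(1));np.save('T24.npy',T_tool());save(snapshot('wrist'),'w24')"
```

```text
time: 49.83
tool_pos: [536.9, 220.4, 38.5]
tcp_rot: [-178.6, -3.6, -1.9]
ft_force: [-7.9, 0.5, 4.1]
finger_gap: -0.3
[-7.9  0.5  4.1]
```

View pics/w24.png

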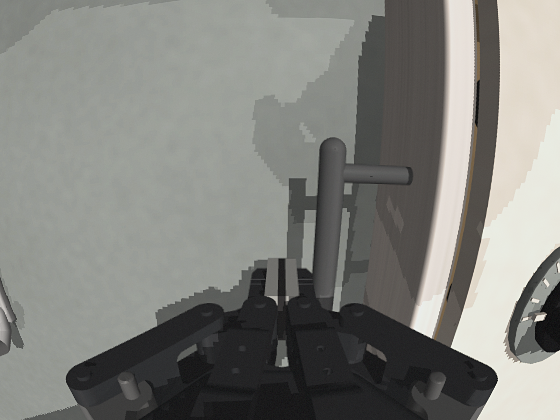

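```bash

python3 -m pendant '[[[0.3,0,0.02,0],[0.3,0,0.02,0],[0.3,0,0.02,0],[0.3,0,0.01,0],[0.3,0,0.01,0],[0.3,0,0.01,0],[0.3,0,0.01,0],[0.3,0,0.01,0],[0.3,0,0,0],[0.3,0,0,0]]]' -1
python3 -c "
from h import *
print(sense()['ft_force'].round(1));np.save('T25.npy',T_tool());save(snapshot('wrist'),'w25')"
```

```text
time: 50.72
tool_pos: [534.1, 222.7, 22.8]
tcp_rot: [-179.5, 3.9, -1.2]
ft_force: [-31.9, -1.4, 19.5]
finger_gap: -0.3
[-31.9  -1.4  19.5]
```

View pics/w25.png

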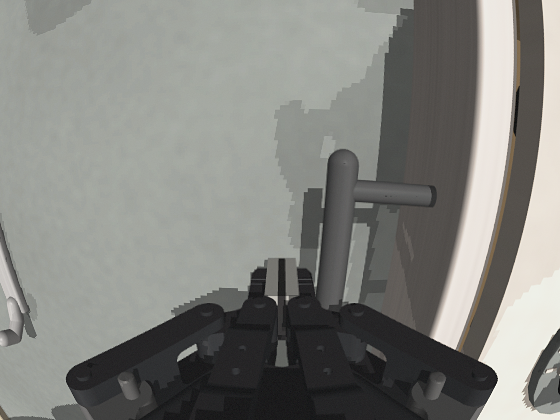

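```bash

python3 -m pendant '[[[-0.3,0,0,0],[-0.7,0,-0.1,0],[-0.8,0,-0.1,0],[-0.5,0,-0.7,0],[0,0,-1,0],[0,0,-1,0],[0,0,-1,0],[0,0,-1,0],[0,0,-1,0],[0,0,-1,0]]]' -1
python3 -c "
from h import *
T=np.load('T24.npy')
for p in [(333,145),(325,280)]: print(cast('wrist',p,54,T).round(1))
s=sense();print(s['tool_pos'],s['tcp_rot'],s['ft_force']);np.save('T26.npy',T_tool());save(snapshot('wrist'),'w26');save(snapshot('top'),'t26',(160,100,300,225),5)"
```

```text
time: 51.6
tool_pos: [489.6, 222.4, 163.1]
tcp_rot: [-179.7, 4.6, -0.9]
ft_force: [0.8, -0.3, -0.2]
finger_gap: -0.1
[558.6 284.6  54. ]
[555.5 224.8  54. ]
[489.55966568 222.38898535 163.07023891] [-179.6654785     4.62372456   -0.91959689] [ 0.75134191 -0.28453326 -0.16423674]
```

View pics/w26.png

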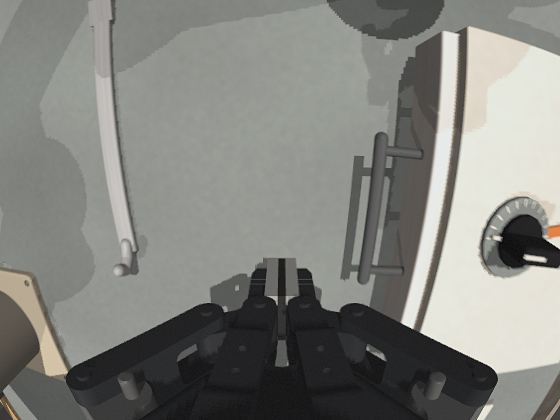

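View pics/t26.png

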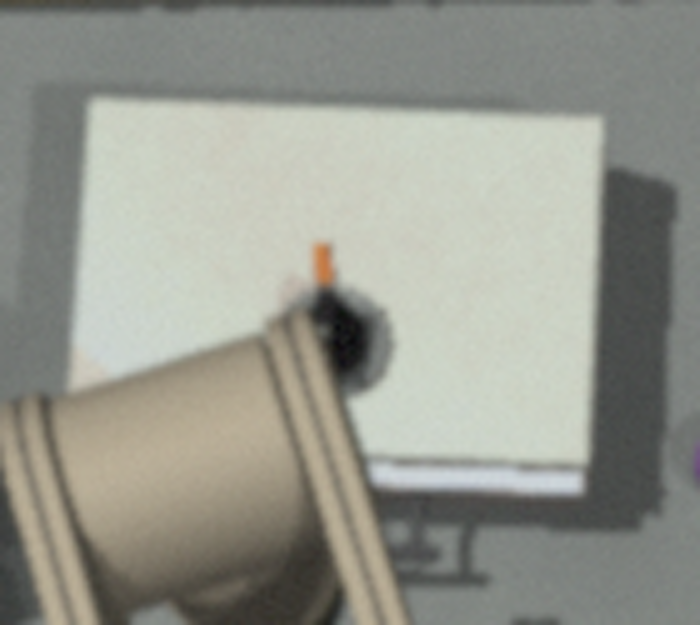

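```bash

python3 -m pendant '[[[0.2,0,-1,-1],[0,0,-1,-1],[0,0,-1,-1],[0,0,0,-1],[0,0,0,-1],[0,0,0,-1],[0,0,0,-1],[0,0,0,-1],[0,0,0,-1],[0,0,0,-1]]]' -0.3
python3 -m pendant '[[[0,0,0,-1],[0,0,0,-1],[0,0,0,-1],[0,0,0,-1],[0,0,0,-1],[0,0,0,-1],[0,0,0,-1],[0,0,0,-1],[0,0.5,0,-0.3],[0,0.7,0,0]]]' -0.3
python3 -c "
from h import *
go([673,216,129],grasp=True);np.save('T27.npy',T_tool());save(snapshot('wrist'),'w27')"
```

```text
time: 52.53
tool_pos: [501.2, 223.0, 225.9]
tcp_rot: [-176.7, 2.3, 47.1]
ft_force: [-0.1, 0.2, -0.5]
finger_gap: 29.7
time: 53.37
tool_pos: [522.5, 222.1, 217.4]
tcp_rot: [-175.8, -0.3, 87.5]
ft_force: [0.4, 0.7, -0.7]
finger_gap: 29.7
at [523.9 222.  236. ] rot [-175.77   -0.27   87.5 ] delta [ 149.1   -6.  -107. ] rows [-0.    7.83  4.79]
```

View pics/w27.png

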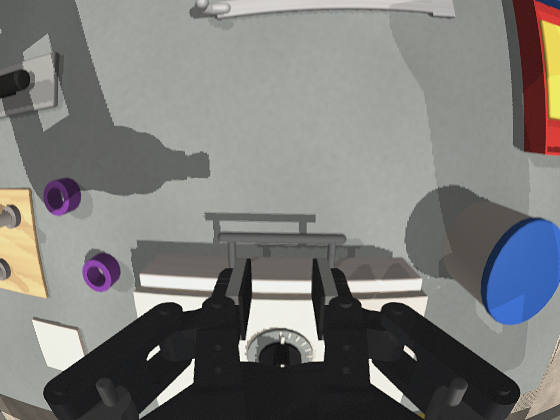

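```bash

python3 -m pendant '[[[0,0.6,0,0],[0,1,0,0],[0,1,0.1,0],[0,1,0.1,0],[0,1,0.1,0],[0,1,0.1,0],[0,0.8,0,0],[0,0.3,0,0],[0,0,0,0],[0,0,0,0]]]' -0.3
python3 -c "
from h import *
go([673,216,129],grasp=True);np.save('T28.npy',T_tool());im=snapshot('wrist');save(im,'w28')"
```

```text
time: 54.25
tool_pos: [660.1, 215.6, 190.9]
tcp_rot: [-175.5, -0.2, 87.3]
ft_force: [0.4, -0.3, 1.3]
finger_gap: 29.8
at [661.5 215.5 209.5] rot [-1.7551e+02 -1.5000e-01  8.7290e+01] delta [ 11.5   0.5 -80.5] rows [0.04 0.89 3.97]
```

View pics/w28.png

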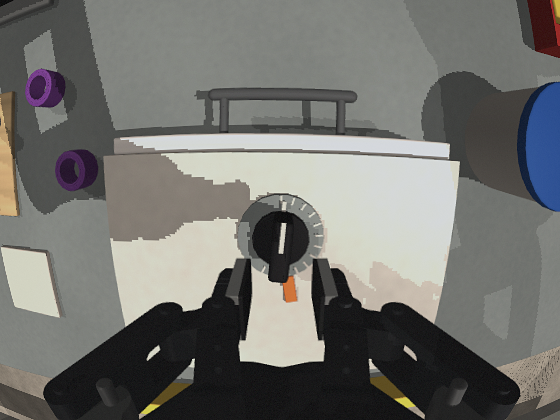

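```bash

cat > p4.py <<'E'
from h import *
import sys
T=np.load('T28.npy')
im=cv2.imread('pics/w28.png')[:,:,::-1];save(im,'w28c',(220,180,360,320),5)
for n,p,z in [('h1',(212,96),54),('h2',(354,97),54),('wf1',(105,156),92),('wf2',(459,161),92),('d1',(115,145),86),('d2',(449,150),86),('barF',(283,217),136),('barB',(281,262),136),('disc',(280,236),100)]: print(n,cast('wrist',p,z,T).round(1))
hsv=cv2.cvtColor(im,cv2.COLOR_RGB2HSV); m=cv2.inRange(hsv,(5,120,120),(18,255,255)); m[:, :270]=0;m[:,310:]=0;m[:265]=0;m[310:]=0
ys,xs=np.nonzero(m);P=np.array([cast('wrist',(x,y),92,T)[:2] for x,y in zip(xs,ys)]);c=P.mean(0);u=np.linalg.svd(P-c)[2][0];print('mark',c,np.degrees(np.arctan2(u[1],u[0])),cv2.minAreaRect(P.astype(np.float32)))
E
python3 p4.py
```

```text
h1 [552.3 161.2  54. ]
h2 [559.  285.7  54. ]
wf1 [595.6  72.3  92. ]
wf2 [614.  368.8  92. ]
d1 [587.4  79.9  86. ]
d2 [605.1 361.9  86. ]
barF [644.  218.4 136. ]
barB [674.9 215.6 136. ]
disc [667.8 215.3 100. ]
mark [718.29645113 220.77049918] 1.108535451589779 ((717.505859375, 220.35244750976562), (23.999000549316406, 9.815351486206055), 6.49343729019165)
```

View pics/w28c.png

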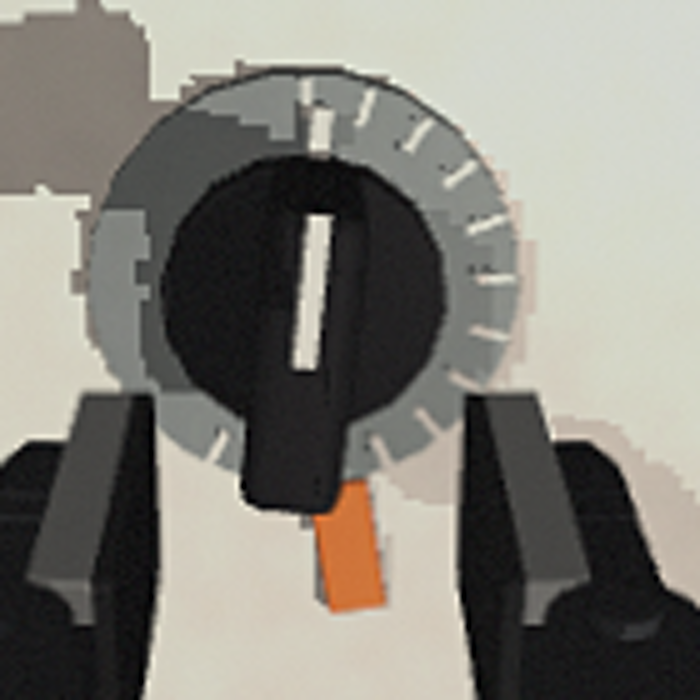

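```bash

python3 -m pendant '[[[0.02,0.2,0.3,0],[0,0.15,0.6,0],[0,0.1,0.7,0],[0,0.1,0.7,0],[0,0.1,0.6,0],[0,0.05,0.4,0],[0,0,0.2,0],[0,0,0.1,0],[0,0,0,0],[0,0,0,0]]]' -0.3
python3 -c "
from h import *
go([670.7,215.5,130],grasp=True);np.save('T29.npy',T_tool());im=snapshot('wrist');save(im,'w29')"
```

```text
time: 55.13
tool_pos: [664.4, 216.7, 108.3]
tcp_rot: [-175.3, -0.1, 87.4]
ft_force: [-0.3, 0.5, -0.9]
finger_gap: 30.1
at [666.  216.6 127. ] rot [-1.7526e+02 -9.0000e-02  8.7410e+01] delta [ 4.7 -1.1  3. ] rows [-0.04  0.23 -0.17]
```

View pics/w29.png

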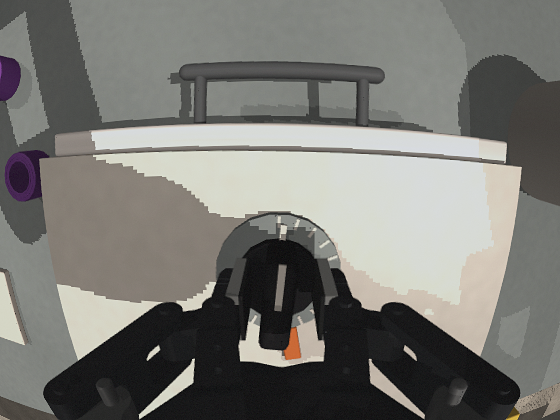

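```bash

python3 -m pendant '[[[-0.04,0.23,-0.15,0],[0,0,0,0],[0,0,0,0],[0,0,0,0],[0,0,0,0],[0,0,0,0],[0,0,0,0.3],[0,0,0,0.6],[0,0,0,1],[0,0,0,1]]]' -1 25
python3 -c "
from h import *
go([670.7,215.5,130],grasp=True);s=sense();print(s['ft_force'],s['wrist_torque'],s['finger_gap'])"
```

```text
time: 56.02
tool_pos: [670.0, 214.7, 112.3]
tcp_rot: [-175.4, 1.1, 73.5]
ft_force: [-1.2, -2.2, -3.6]
finger_gap: 13.4
at [671.5 214.6 130.9] rot [-175.38    1.08   73.55] delta [-0.8  0.9 -0.9] rows [ 0.03 -0.05  0.05]
[-1.2371053  -2.18464756 -3.59658175] [ 0.26634892  0.02943152 -0.00848037] 13.42600663038414
```

Turning well; continue.

```bash

python3 -m pendant '[[[0,0,0,1],[0,0,0,1],[0,0,0,1],[0,0,0,1],[0,0,0,1],[0,0,0,1],[0,0,0,1],[0,0,0,1],[0,0,0,0.5],[0,0,0,0]]]' -1 25
python3 -c "
from h import *
go([670.7,215.5,130],grasp=True);s=sense();print(s['ft_force'],s['wrist_torque'],s['finger_gap']);save(snapshot('wrist'),'w30')"
```

```text
time: 56.85
tool_pos: [669.7, 214.1, 112.4]
tcp_rot: [-177.3, 3.9, 31.7]
ft_force: [-2.3, -2.3, -3.7]
finger_gap: 13.5
at [671.2 214.  131.1] rot [-177.26    3.87   31.75] delta [-0.5  1.5 -1.1] rows [ 0.02 -0.07  0.06]
[-2.3091074  -2.29251253 -3.67418404] [ 0.52233653 -0.37957478  0.0619159 ] 13.507924235060461
```

View pics/w30.png

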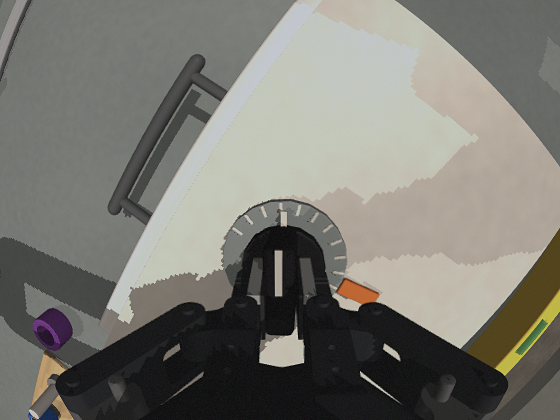

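```bash

python3 -m pendant '[[[0,0,0,1],[0,0,0,1],[0,0,0,1],[0,0,0,1],[0,0,0,1],[0,0,0,1],[0,0,0,1],[0,0,0,1],[0,0,0,1],[0,0,0,0.5]]]' -1 25
python3 -c "
from h import *
go([670.7,215.5,130],grasp=True);s=sense();print(s['ft_force'],s['wrist_torque'],s['finger_gap'])"
python3 -m pendant '[[[0,0,0,1],[0,0,0,1],[0,0,0,1],[0,0,0,1],[0,0,0,1],[0,0,0,1],[0,0,0,1],[0,0,0,1],[0,0,0,0.5],[0,0,0,0]]]' -1 25
python3 -c "
from h import *
go([670.7,215.5,130],grasp=True);s=sense();print(s['ft_force'],s['wrist_torque'],s['finger_gap']);np.save('T31.npy',T_tool());save(snapshot('wrist'),'w31')"
```

```text
time: 57.73
tool_pos: [668.9, 213.5, 112.6]
tcp_rot: [179.1, 4.7, -12.9]
ft_force: [-3.0, -1.3, -3.3]
finger_gap: 13.7
at [670.5 213.4 131.3] rot [179.1    4.68 -12.86] delta [ 0.2  2.1 -1.3] rows [-0.01 -0.1   0.06]
[-3.00627366 -1.34791481 -3.26581159] [-0.05890024 -0.60534004  0.05963406] 13.709854923985224
time: 58.57
tool_pos: [667.8, 213.6, 112.8]
tcp_rot: [176.1, 2.8, -52.9]
ft_force: [-2.1, -0.5, -4.2]
finger_gap: 13.2
at [669.4 213.6 131.4] rot [176.12   2.78 -52.92] delta [ 1.3  1.9 -1.4] rows [-0.03 -0.11  0.06]
[-2.09853552 -0.46210831 -4.21675695] [-0.53337316 -0.34251095 -0.0278657 ] 13.22667663736408
```

View pics/w31.png

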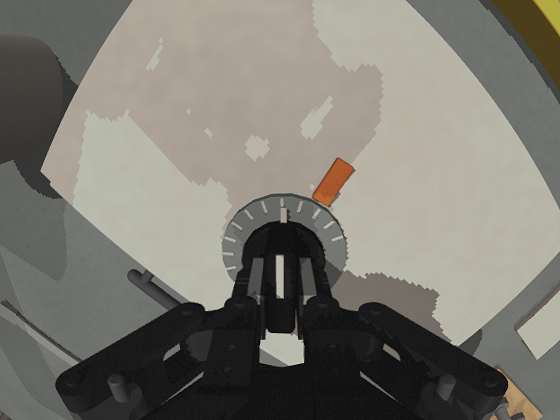

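```bash

python3 -m pendant '[[[0,0,0,1],[0,0,0,1],[0,0,0,1],[0,0,0,1],[0,0,0,1],[0,0,0,0.7],[0,0,0,0.3],[0,0,0,0],[0,0,0,0],[0,0,0,0]]]' -1 25
cat > p5.py <<'E'
from h import *
import sys
n=sys.argv[1]
go([670.7,215.5,130],grasp=True);T=T_tool();im=snapshot('wrist');save(im,n);save(im,n+'c',(210,130,350,270),5)
hsv=cv2.cvtColor(im,cv2.COLOR_RGB2HSV); m=cv2.inRange(hsv,(5,120,120),(18,255,255))
cs=[c for c in cv2.findContours(m,0,2)[0] if 150<cv2.contourArea(c)]
for c in cs:
    P=np.array([cast('wrist',p[0],92,T)[:2] for p in c],np.float32); print('px',c[:,0].mean(0),cv2.minAreaRect(P))
E
python3 p5.py w32
```

```text
time: 59.45
tool_pos: [667.4, 214.3, 112.8]
tcp_rot: [175.3, 0.7, -79.9]
ft_force: [-1.5, -1.1, -3.4]
finger_gap: 13.5
at [668.9 214.4 131.4] rot [175.26   0.66 -79.9 ] delta [ 1.8  1.1 -1.4] rows [-0.04 -0.1   0.06]
px [290.33333333 165.625     ] ((715.4302978515625, 220.31260681152344), (24.136898040771484, 9.74647045135498), 6.325772285461426)
```

View pics/w32c.png

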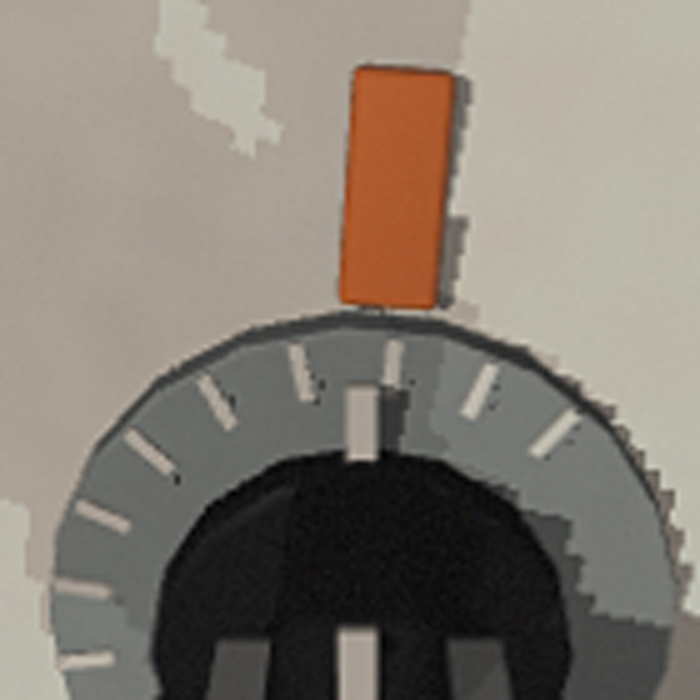

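```bash

python3 -m pendant '[[[0,0,0,0.5],[0,0,0,0.3],[0,0,0,0],[0,0,0,0],[0,0,0,0],[0,0,0,0],[0,0,0,0],[0,0,0,0],[0,0,0,0],[0,0,0,0]]]' -1 25
python3 p5.py w33
```

```text
time: 60.33
tool_pos: [667.3, 214.4, 112.8]
tcp_rot: [175.2, 0.4, -83.3]
ft_force: [-0.9, -1.2, -3.3]
finger_gap: 13.6
at [668.9 214.5 131.4] rot [175.22   0.4  -83.27] delta [ 1.8  1.  -1.4] rows [-0.04 -0.1   0.06]
px [281.28571429 170.14285714] ((715.514892578125, 220.47557067871094), (23.57039451599121, 9.592560768127441), 6.867514133453369)
```

View pics/w33c.png

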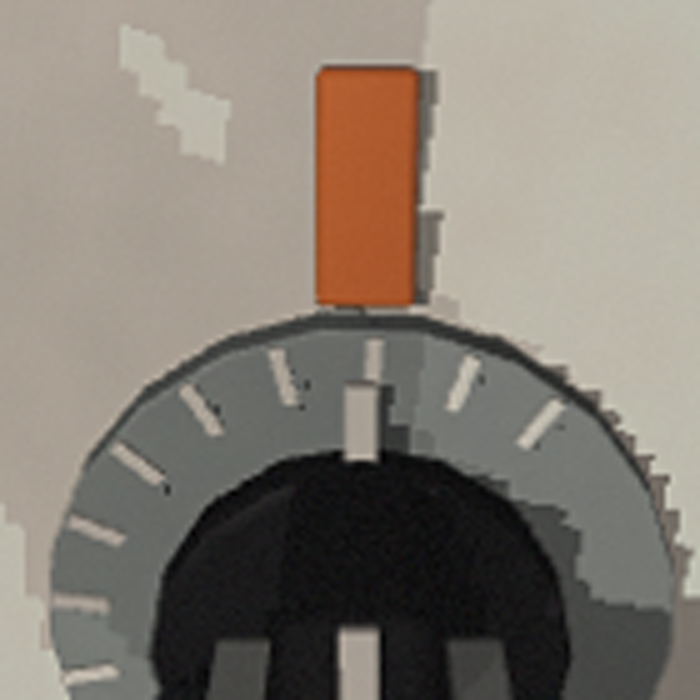

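```bash

python3 -m pendant '[[[0,0,0,0],[0,0,0,0],[0,0,0,0],[0,0,0,0],[0,0,-0.2,0],[0,-0.04,-0.6,0],[0,-0.06,-0.8,0],[0,-0.08,-1,0],[0,-0.08,-1,0],[0,-0.08,-1,0]]]' -0.3
python3 p5.py w34
```

```text
time: 61.22
tool_pos: [681.1, 215.9, 208.2]
tcp_rot: [175.1, 0.4, -83.2]
ft_force: [-0.3, 0.6, -0.3]
finger_gap: 29.8
at [682.7 215.9 226.9] rot [175.06   0.44 -83.23] delta [-12.   -0.4 -96.9] rows [-0.01  0.18  4.88]
px [283. 149.] ((715.7183227539062, 220.52566528320312), (23.46162986755371, 9.556304931640625), 6.900779724121094)
```

View pics/w34.png

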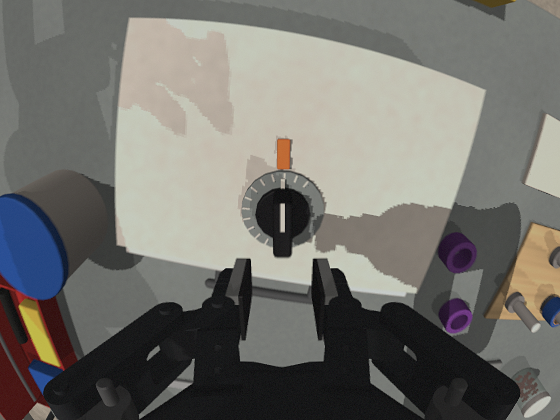

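```bash

python3 -c "
from h import *
T=T_tool();im=cv2.imread('pics/w34.png')[:,:,::-1]
m=(im.min(2)>120).astype(np.uint8); m2=np.zeros_like(m); m2[198:240,276:290]=m[198:240,276:290]
n,l,st,ce=cv2.connectedComponentsWithStats(m2)
for i in range(1,n):
    if st[i,4]<15: continue
    ys,xs=np.nonzero(l==i);P=np.array([cast('wrist',(x,y),136,T)[:2] for x,y in zip(xs,ys)]);c=P.mean(0);u=np.linalg.svd(P-c)[2][0];print(st[i],c,np.degrees(np.arctan2(u[1],u[0])))
save(im,'w34d',(240,120,330,270),4)
save(snapshot('top'),'t34',(160,100,460,300),2.6)"
```

```text
[280 204   5  28 138] [680.58868613 217.01661599] -173.21783968436986
```

View pics/w34d.png

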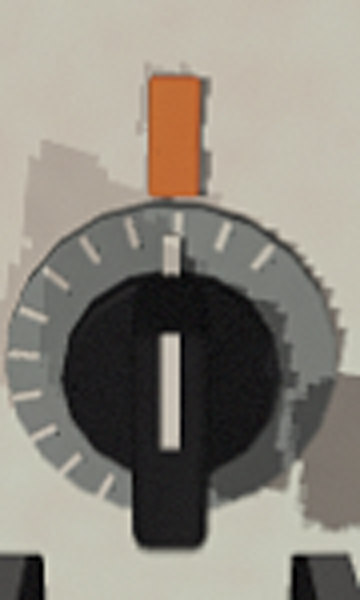

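View pics/t34.png

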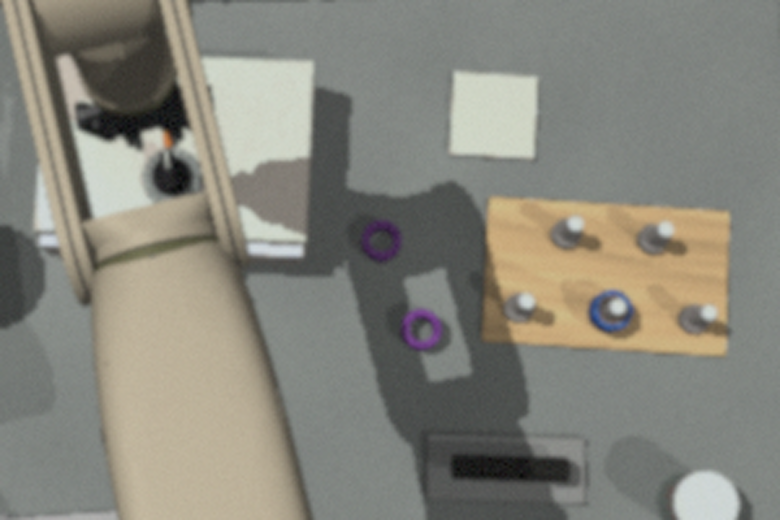

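```bash
python3 -c "
from bench import *
print(hand_in())"
```

```text
the job is handed in; nothing more can be done
None
```

I finished the job and handed it in at about 61 s of the 210 s allowed; no verdict was reported.

**What I did:** I pulled the drawer fully open and set all four black rolls side by side on its floor, none on top of another. I then pushed the drawer shut and, after that, turned the dial clockwise to the orange mark.

**Last checks:**
- **Drawer:** it stopped hard under a push of about 32 N. The handle measured x = 555.7 mm, against about 556 mm worked out for shut. The final top view shows the front flush with the unit.
- **Dial:** the pointer line lies at 6.8° and the mark measured 6.3 to 6.9°, so they agree within about 1°. I let go before this check.
- **Rolls:** the last wrist view of the open drawer, taken just before closing, showed all four lying separately on the floor. I did not see inside after closing.
- **Everything else:** the blue roll is still on its post. The purple rings, tile, float and jar showed no visible movement. I did not check the tub and pry bar against their starting positions, but nothing touched them as far as I saw.

**What was off:** the tool drifted up to about 7° from vertical during the moves, because the moves cannot correct tilt. No grasp or placement failed because of it. During the final push on the shut drawer, the fingers slid about 15 mm down the handle, with no sign of harm in the pictures.

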